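# Load the tilting fan fixture and hold its nest flap at the set angle

### The job

Put the three 40 mm fans that lie on the grey mat into the empty nests of the tilting assembly fixture, with its nest flap lying down, so that all four fans sit flat in their nests. Then lift the hinged flap by its lifting bar until its pointer lines up with the scribed line of the rider on the quadrant, and finish while still holding the bar there: the clamp knob is slack, so the flap would drop, and I want to tighten it while you hold. The fans must stay in their nests; do not shift the rider and leave the other things on the worktop where they are.

Things in the scene. Friction and masses are not known exactly. Their poses are not given: they have to be found in the camera images.
- fixture: Tilting assembly fixture, fixed to the worktop: dark steel base plate 184 x 138 mm, 12 mm high. Origin: underside, about its middle; +x points from the lifting bar to the hinge (at yaw 0 the bar faces the robot), +y to the side with the quadrant, an upright slotted aluminium arc, 54 to 80 mm radius about the hinge pin, 5 mm thick at y = +68 mm, up to z = 115 mm, a tick every 5 degrees.
- hinge_pin (a point): Middle of the hinge pin, in the fixture's frame at x = +80, y = 0, z = 40 mm. Its axes are those of the fixture; the flap turns about its y. Beside the fixture stand printers, 90 mm high near it (left of y = -0.08, right of y = -0.33), and a tilted screen up to z = 95 mm at x 0.47 to 0.54, y -0.11 to 0: carry things over them.
- flap (a joint): Angle of the nest flap (rad): 0 lying level on its rest, positive as the bar end rises about the pin; stops at 1.05. Aluminium plate 153 x 112 x 8 mm, top face 6 mm above the pin (46 mm above the worktop when level), 0.42 kg, light hinge; it falls when let go, holding it takes about 3 N at the bar. Four square nests stand on it, 72 mm apart along x, 54 mm across.
- lift_bar (a point): Round steel lifting bar fixed to the flap, 10 mm diameter, along y, 82 mm free between its end brackets. This point: its middle, 185 mm from the pin along the flap towards -x and 28 mm above the pin's level (68 mm above the worktop when level, 22 mm above the flap's top). The plate's edge is 21 mm behind its axis. Can be pinched from above and turns between the pads as the flap rises.
- pointer (a point): Tip of the flat steel pointer on the flap's quadrant side, 96 mm from the pin.
- set_mark (a joint): Angle (rad) at which the rider is set, differs each time: the flap is at the mark when joint flap equals this value.
- mark_line (a point): Where the pointer's tip is when the flap is at the mark: on the line scribed across the rider, a small steel saddle, 10 x 12 x 9 mm with a brass screw, clipped over the quadrant's rim. It is a mark and no stop; the flap passes freely.
- fan_a: Black square 40 mm fan, 41 x 41 x 10 mm, 32 g, lying flat. Origin: underside, middle (within 1 mm); z up through the fan, x and y along its sides. One of three that lie loose on a thin grey mat (its top 2 mm above the worktop) along the worktop's front edge; right behind the mat, from y = 0.27 to the right, stands the 52 mm high base of the middle printer (from x = 0.51).
- fan_b: A second fan like fan_a, loose on the mat.
- fan_c: A third fan like fan_a, loose on the mat.
- fan_d: A fourth fan like fan_a, already in nest_far_right; it stays there.
- gear: Printed gear, 52 mm across, 10 mm thick, lying on the worktop; leave alone.
- card_reader: Small black card reader, 18 x 53 x 10 mm; leave alone.
- cutter: Flush cutter with red handles, 135 x 54 x 12 mm; leave alone.
- nest_near_left (a point): Middle of the floor (the flap's top face) of the left (+y, quadrant side) nest in the row near the bar, 120 mm from the pin, y = 27 mm. x and y along its sides, z out of the flap. 47 x 47 mm inside grey walls 6 mm high; on its two x sides they stand only at the corners, the middle 29 mm is open for fingertips. Empty at the start.
- nest_near_right (a point): Middle of the floor (the flap's top face) of the right (-y) nest in the row near the bar, 120 mm from the pin, y = -27 mm. x and y along its sides, z out of the flap. 47 x 47 mm inside grey walls 6 mm high; on its two x sides they stand only at the corners, the middle 29 mm is open for fingertips. Empty at the start.
- nest_far_left (a point): Middle of the floor (the flap's top face) of the left (+y, quadrant side) nest in the row near the hinge, 48 mm from the pin, y = 27 mm. x and y along its sides, z out of the flap. 47 x 47 mm inside grey walls 6 mm high; on its two x sides they stand only at the corners, the middle 29 mm is open for fingertips. Empty at the start.
- nest_far_right (a point): Middle of the floor (the flap's top face) of the right (-y) nest in the row near the hinge, 48 mm from the pin, y = -27 mm. x and y along its sides, z out of the flap. 47 x 47 mm inside grey walls 6 mm high; on its two x sides they stand only at the corners, the middle 29 mm is open for fingertips. Filled by fan_d at the start.
Mind the look-alikes: they are no part of the job. Leave any red look-alike of the fan_b alone.

How it is judged:
On the way:
1. all four fans sit flat in the four nests while the flap lies down (((distance between fan_a and nest_near_left below 0.0075 m and angle between the z axis of fan_a and the z axis of nest_near_left, either way round below 0.08 rad) or (distance between fan_b and nest_near_left below 0.0075 m and angle between the z axis of fan_b and the z axis of nest_near_left, either way round below 0.08 rad) or (distance between fan_c and nest_near_left below 0.0075 m and angle between the z axis of fan_c and the z axis of nest_near_left, either way round below 0.08 rad) or (distance between fan_d and nest_near_left below 0.0075 m and angle between the z axis of fan_d and the z axis of nest_near_left, either way round below 0.08 rad)) and ((distance between fan_a and nest_near_right below 0.0075 m and angle between the z axis of fan_a and the z axis of nest_near_right, either way round below 0.08 rad) or (distance between fan_b and nest_near_right below 0.0075 m and angle between the z axis of fan_b and the z axis of nest_near_right, either way round below 0.08 rad) or (distance between fan_c and nest_near_right below 0.0075 m and angle between the z axis of fan_c and the z axis of nest_near_right, either way round below 0.08 rad) or (distance between fan_d and nest_near_right below 0.0075 m and angle between the z axis of fan_d and the z axis of nest_near_right, either way round below 0.08 rad)) and ((distance between fan_a and nest_far_left below 0.0075 m and angle between the z axis of fan_a and the z axis of nest_far_left, either way round below 0.08 rad) or (distance between fan_b and nest_far_left below 0.0075 m and angle between the z axis of fan_b and the z axis of nest_far_left, either way round below 0.08 rad) or (distance between fan_c and nest_far_left below 0.0075 m and angle between the z axis of fan_c and the z axis of nest_far_left, either way round below 0.08 rad) or (distance between fan_d and nest_far_left below 0.0075 m and angle between the z axis of fan_d and the z axis of nest_far_left, either way round below 0.08 rad)) and ((distance between fan_a and nest_far_right below 0.0075 m and angle between the z axis of fan_a and the z axis of nest_far_right, either way round below 0.08 rad) or (distance between fan_b and nest_far_right below 0.0075 m and angle between the z axis of fan_b and the z axis of nest_far_right, either way round below 0.08 rad) or (distance between fan_c and nest_far_right below 0.0075 m and angle between the z axis of fan_c and the z axis of nest_far_right, either way round below 0.08 rad) or (distance between fan_d and nest_far_right below 0.0075 m and angle between the z axis of fan_d and the z axis of nest_far_right, either way round below 0.08 rad)) and value of joint flap below 0.06 rad), for 0.2 s.
At the end, for the whole second after the job is handed in: The flap stands still, pointer within 4 degrees (0.07 rad) of the rider line, carried by the fingers (over 0.8 N) with the gripper within 45 mm of the lifting bar; each nest holds a fan lying flat (origin within 7.5 mm of the nest point, tilted under 0.08 rad against the flap) (((distance between fan_a and nest_near_left below 0.0075 m and angle between the z axis of fan_a and the z axis of nest_near_left, either way round below 0.08 rad) or (distance between fan_b and nest_near_left below 0.0075 m and angle between the z axis of fan_b and the z axis of nest_near_left, either way round below 0.08 rad) or (distance between fan_c and nest_near_left below 0.0075 m and angle between the z axis of fan_c and the z axis of nest_near_left, either way round below 0.08 rad) or (distance between fan_d and nest_near_left below 0.0075 m and angle between the z axis of fan_d and the z axis of nest_near_left, either way round below 0.08 rad)) and ((distance between fan_a and nest_near_right below 0.0075 m and angle between the z axis of fan_a and the z axis of nest_near_right, either way round below 0.08 rad) or (distance between fan_b and nest_near_right below 0.0075 m and angle between the z axis of fan_b and the z axis of nest_near_right, either way round below 0.08 rad) or (distance between fan_c and nest_near_right below 0.0075 m and angle between the z axis of fan_c and the z axis of nest_near_right, either way round below 0.08 rad) or (distance between fan_d and nest_near_right below 0.0075 m and angle between the z axis of fan_d and the z axis of nest_near_right, either way round below 0.08 rad)) and ((distance between fan_a and nest_far_left below 0.0075 m and angle between the z axis of fan_a and the z axis of nest_far_left, either way round below 0.08 rad) or (distance between fan_b and nest_far_left below 0.0075 m and angle between the z axis of fan_b and the z axis of nest_far_left, either way round below 0.08 rad) or (distance between fan_c and nest_far_left below 0.0075 m and angle between the z axis of fan_c and the z axis of nest_far_left, either way round below 0.08 rad) or (distance between fan_d and nest_far_left below 0.0075 m and angle between the z axis of fan_d and the z axis of nest_far_left, either way round below 0.08 rad)) and ((distance between fan_a and nest_far_right below 0.0075 m and angle between the z axis of fan_a and the z axis of nest_far_right, either way round below 0.08 rad) or (distance between fan_b and nest_far_right below 0.0075 m and angle between the z axis of fan_b and the z axis of nest_far_right, either way round below 0.08 rad) or (distance between fan_c and nest_far_right below 0.0075 m and angle between the z axis of fan_c and the z axis of nest_far_right, either way round below 0.08 rad) or (distance between fan_d and nest_far_right below 0.0075 m and angle between the z axis of fan_d and the z axis of nest_far_right, either way round below 0.08 rad)) and angle between the x axis of pointer and the x axis of mark_line, either way round below 0.07 rad and value of joint flap above 0.3 rad and velocity of joint flap between -0.1 and 0.1 rad/s and contact force between the fingers and flap above 0.8 N and distance between the grasp point and lift_bar below 0.045 m); the arm keeps its last pose, push and grip.
It fails at once if the rider is shifted along the quadrant (distance of mark_line from where it was at the start of the episode above 0.004 m).
It fails at once if the gear is pushed away (distance of gear from where it was at the start of the episode above 0.02 m).
It fails at once if the card reader is pushed away (distance of card_reader from where it was at the start of the episode above 0.02 m).
It fails at once if the flush cutter is pushed away (distance of cutter from where it was at the start of the episode above 0.02 m).
It also fails if it takes over 72 s, if anything falls off the work surface, if the arm or the gripper's body presses on something with over 40 N, if the wrist force passes 120 N, or if a joint passes its speed limit or range.

### The arm

A 6-joint arm with a two-finger parallel gripper is mounted at the origin on a cart in front of the work surface, level with it; the furniture and walls round the work are solid. World frame = base frame: x ahead of the robot, y to its left, z up, the work surface at z = 0. Lengths are in m, angles in rad, forces in N, time in s.
With the tool pointing down it reaches from about 0.35 to 0.95 m from the base axis. Payload 17.4 kg.
Tool frame: the origin (TCP) lies between the finger pads; the fingertips stand 25 mm ahead of it and the grasp point (between the pads) lies 6 mm ahead of it (robot.tip_extent is the distance from the TCP to the fingertips, in m); z points along the fingers, y is the line along which they close (so a half turn about z gives the same grasp; the last joint's range is limited). The gripper opens to 93 mm and grips with 3 to 60 N. Pads are 15 mm wide; open, the fingers measure 128 mm over their backs; the gripper's body (75 mm by 188 mm) begins 65 mm behind the grasp point.
Start: joints at [-1.294, 0.116, 1.442, -0, 1.584, -0.038], TCP at [0.209, -0.642, 0.21] pointing down, gripper open.
Joint ranges: [-2.83, 2.83], [-0.83, 2.19], [0.07, 2.5], [-1.14, 4.28], [0.01, 3], [-2.97, 2.97]. Speed limits (rad/s): [1.89, 1.89, 2.22, 3.14, 3.14, 3.14].

### API

Orientations are given as a unit quaternion [x, y, z, w].
In Python, from bench import robot gives the robot as it stands. The module is installed in compiled form; this text tells all that it offers.
- The arm moves only by the tool step_arm, never from a script. Its arguments are lists of equal length, an entry for each row: "slide": the shift along the tool's x, y, z in m, a list of three; "spin": the turn about the tool's z in rad; "claw": the opening in per cent of the stroke, from 0 (shut) to 100 (fully open). In form: {"slide": [[x, y, z], ...], "spin": [spin, ...], "claw": [claw, ...]}. A call has 1 to 12 rows; each row shifts and turns the commanded pose from where the row before left it, along the tool's axes as they then stand; what a row does not reach is not made up. A row lasts 1/10 s, in which the tool goes at most 50 mm and 8.59 degrees, less where a joint would pass 70% of its speed; a pose out of reach is approached as far as the arm can. A call with a gripper value outside its range is refused whole. The fingers move at their own pace and stop on an object; the grip force is fixed at half the most. Time passes only in rows, so rows that do not move let the fingers close. It gives the time, the measured TCP pose, the force, the opening and the grip force at its end, in the units of the state.
- robot.observe(): the state, without advancing time (a new reading comes with each control period).
- robot.read_camera(name): name is "side" or "top" or "wrist"; returns a dict with "color" (384x512x3 uint8, red, green, blue), "fx", "fy", "cx", "cy" (pixels), "origin" and "attitude" of the camera in the world. Camera axes: x right, y up, looking along -z (the intrinsics and any distortion apply to the point x, -y, -z); pixel columns grow to the right and rows downward; lengths in m; the calibration is good to about 2 mm. A picture is of the moment at which its call begins. There is no depth.
- robot.hand_in(): hands the job in; it is judged then, once.
The state is a dict: "t": time; "joints": joint angles; "qvel": joint speeds; "tau": joint torques, N m; "position": TCP position; "orientation": TCP orientation; "contact_force": force on the tool from outside, world axes, zero at the start; "wrist_torque": the same for the moment, N m; "grip_width": finger opening in m; "finger_force": force on a finger pad.
Only numpy, scipy, OpenCV 4.12 (cv2) and the standard library are available. Lean on these libraries where they do the work, as an engineer would, in place of code of your own. Each camera call takes 0.05 s, during which the arm holds its last target. There are 200 camera calls.

## Working session

There is one attempt and no reset: what is moved stays moved. The work goes in short steps, Python scripts to look and compute and a tool call to move; the robot and the scene stay as the last step left them, time stands still between calls to the robot, and variables do not carry over. Pictures are saved under pics/ and viewed, at most 10 in all, crops included, and the job is handed in when it is done.

Besides the shell and the picture viewer there is one more tool, called after "Call:" as name([rows], argument=value, ...), one row to a line, values as JSON. step_arm: Moves the arm, as the interface text tells. Its arguments: {"type":"object","properties":{"slide":{"type":"array","items":{"type":"array","items":{"type":"number"}}},"spin":{"type":"array","items":{"type":"number"}},"claw":{"type":"array","items":{"type":"number"}}},"required":["slide","spin","claw"]}

```bash
mkdir -p pics; cat > h.py <<'E'
import numpy as np, cv2
from scipy.spatial.transform import Rotation as R
from bench import robot
def att(c):
    a=np.array(c["attitude"]); return a if a.shape==(3,3) else R.from_quat(a).as_matrix()
def pix2(c,u,v,z):
    d=att(c)@np.array([(u-c["cx"])/c["fx"],-(v-c["cy"])/c["fy"],-1.]); o=np.array(c["origin"])
    return o+d*(z-o[2])/d[2]
def proj(c,p):
    q=att(c).T@(np.array(p)-np.array(c["origin"])); return [c["cx"]+c["fx"]*q[0]/-q[2], c["cy"]-c["fy"]*q[1]/-q[2]]
def grab(n): return robot.read_camera(n)
def save(im,fn,s=1): cv2.imwrite(fn,cv2.cvtColor(cv2.resize(im,None,fx=s,fy=s,interpolation=cv2.INTER_CUBIC),cv2.COLOR_RGB2BGR))
E
python3 - <<'E'
from h import *
import pickle
for n in["side","top"]:
    c=grab(n); pickle.dump(c,open(n+".pkl","wb")); save(c["color"],f"pics/{n}0.png",1.5); print(n,{k:v for k,v in c.items() if k!="color"})
print(robot.observe())
E
```

```text
side {'fx': 408.9250862023701, 'fy': 408.9250862023701, 'cx': 251.13387083595254, 'cy': 193.69186417388582, 'origin': array([0.0588532 , 1.19607422, 0.58585925]), 'attitude': array([-0.13903827,  0.51996761,  0.82024793, -0.19363721])}
top {'fx': 357.9908646944161, 'fy': 357.9908646944161, 'cx': 249.94694955794898, 'cy': 189.50861245989728, 'origin': array([0.43289127, 0.19317041, 1.45436407]), 'attitude': array([-0.03802589,  0.03338439,  0.71312593, -0.69920735])}
{'t': 0.1, 'joints': array([-1.29379575e+00,  1.16398783e-01,  1.44219796e+00, -2.66566793e-05,
        1.58396492e+00, -3.78010302e-02]), 'qvel': array([-8.52010280e-05, -1.34189813e-03, -3.55103714e-03,  2.52237314e-04,
        5.42906165e-04, -6.77177694e-04]), 'tau': array([ 2.58645079e-03, -7.22890878e+01, -6.23865867e+01,  7.83957378e-02,
        2.28350109e-02, -3.64738025e-05]), 'position': array([ 0.20893114, -0.64165657,  0.20950577]), 'orientation': array([ 9.87637958e-01,  1.56751488e-01, -7.10406578e-05, -4.79453393e-04]), 'contact_force': array([-0.80966881, -1.09326326,  0.32652195]), 'wrist_torque': array([-0.0097026 , -0.00096945, -0.01089906]), 'finger_force': 0.0, 'grip_width': 0.09289702401348307}
```

View pics/top0.png

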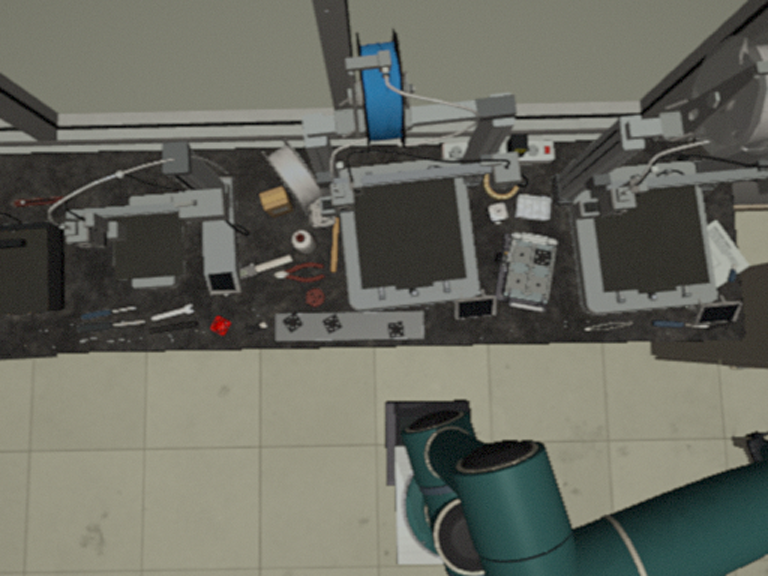

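View pics/side0.png

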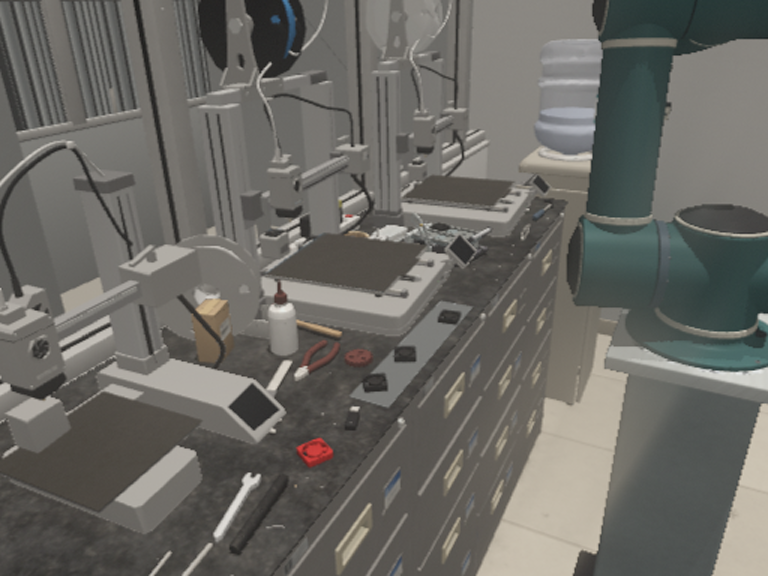

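The top view shows three black fans on the grey mat at (292,322), (332,323) and (396,329) in the 1.5x picture. The fixture is at (528,268). A red fan off the mat at (220,325) is the look-alike, so I'll leave it alone. I'll enlarge the mat and fixture to confirm.

```bash
python3 - <<'E'
from h import *
import pickle
c=pickle.load(open("top.pkl","rb"));im=c["color"]
a=cv2.resize(im[200:232,180:290],None,fx=7,fy=7,interpolation=cv2.INTER_CUBIC)   # 770x224
b=cv2.resize(im[150:210,325:380],None,fx=6,fy=6,interpolation=cv2.INTER_CUBIC)   # 330x360
o=np.zeros((590,770,3),np.uint8);o[:224]=a;o[228:588,:330]=b
s=pickle.load(open("side.pkl","rb"))["color"][140:190,270:340]
s=cv2.resize(s,None,fx=6,fy=6,interpolation=cv2.INTER_CUBIC);o[228:528,345:765]=s
save(o,"pics/crop1.png")
for u,v,z in [(292,322,.012),(332,323,.012),(396,329,.012),(528,268,.046),(220,325,.01)]: print(pix2(c,u/1.5,v/1.5,z).round(4))
E
```

```text
[0.4819 0.4257 0.012 ]
[0.4771 0.3183 0.012 ]
[0.4577 0.1472 0.012 ]
[ 0.6108 -0.2036  0.046 ]
[0.4777 0.6199 0.01  ]
```

View pics/crop1.png

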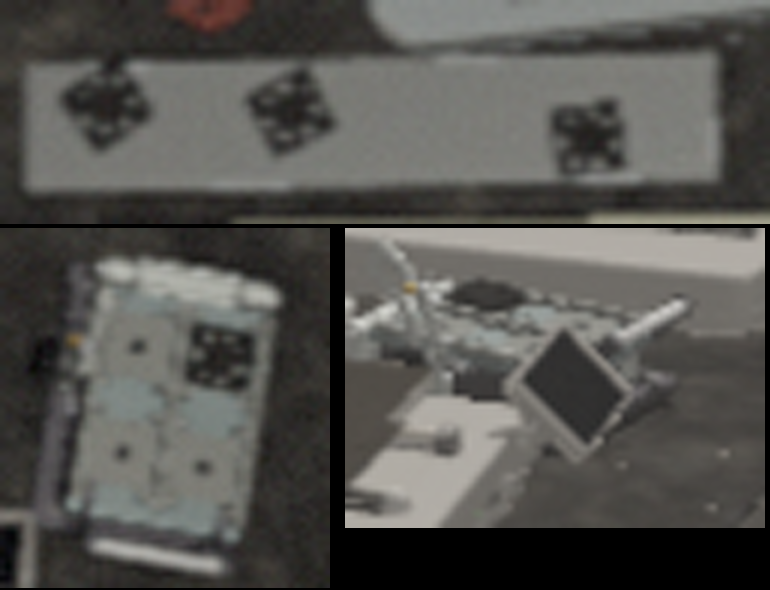

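Call:
step_arm([
  [0.02, 0, -0.01],
  [0.02, 0, -0.01],
  [0.02, 0, -0.01],
  [0.03, -0.035, 0],
  [0.03, -0.035, 0],
  [0.03, -0.035, 0],
  [0.03, -0.035, 0],
  [0.03, -0.035, 0],
  [0.03, -0.035, 0],
  [0.02, -0.045, 0],
  [0, -0.049, 0],
  [0, -0.049, 0],
], spin=[0.105, 0.105, 0.105, 0, 0, 0, 0, 0, 0, 0, 0, 0], claw=[65, 65, 65, 65, 65, 65, 65, 65, 65, 65, 65, 65])

```text
t: 1.3
position: [0.4675, -0.2745, 0.2394]
orientation: [1.0, 0.0, -0.0, -0.0]
contact_force: [0.7, 0.6, 0.4]
grip_width: 0.0605
finger_force: 0.0
```

Call:
step_arm([
  [0, -0.049, 0],
  [0, -0.049, 0],
  [0, -0.049, 0],
  [0, -0.049, 0],
  [0, -0.049, 0],
  [0, -0.049, 0],
  [0, -0.049, 0],
  [0, -0.049, 0],
  [0, -0.049, 0],
  [0, -0.049, 0],
  [0, -0.049, 0],
  [0, -0.03, 0],
], spin=[0, 0, 0, 0, 0, 0, 0, 0, 0, 0, 0, 0], claw=[65, 65, 65, 65, 65, 65, 65, 65, 65, 65, 65, 65])

```text
t: 2.5
position: [0.4669, 0.2955, 0.2396]
orientation: [1.0, 0.001, -0.0, 0.0]
contact_force: [0.3, 0.0, 0.3]
grip_width: 0.0606
finger_force: 0.0
```

```bash
python3 - <<'E'
from h import *
import pickle
c=grab("wrist"); pickle.dump(c,open("w1.pkl","wb")); save(c["color"],"pics/w1.png",1.5)
s=robot.observe(); T=R.from_quat(s["orientation"]).as_matrix()
print(T.T@(np.array(c["origin"])-s["position"]), (T.T@att(c)).round(3), c["fx"],s["position"])
for p in [(.4819,.4257,.012),(.4771,.3183,.012),(.4577,.1472,.012)]: print(np.array(proj(c,p))*1.5)
E
```

```text
[ 0.07238377  0.00193864 -0.17618004] [[-0.001  0.965  0.261]
 [ 1.     0.001 -0.001]
 [-0.002  0.261 -0.965]] 298.4349869791049 [0.46676265 0.29785953 0.23921142]
[238.11592269 236.42179395]
[357.17790348 241.90404835]
[543.93071257 263.23485588]
```

View pics/w1.png

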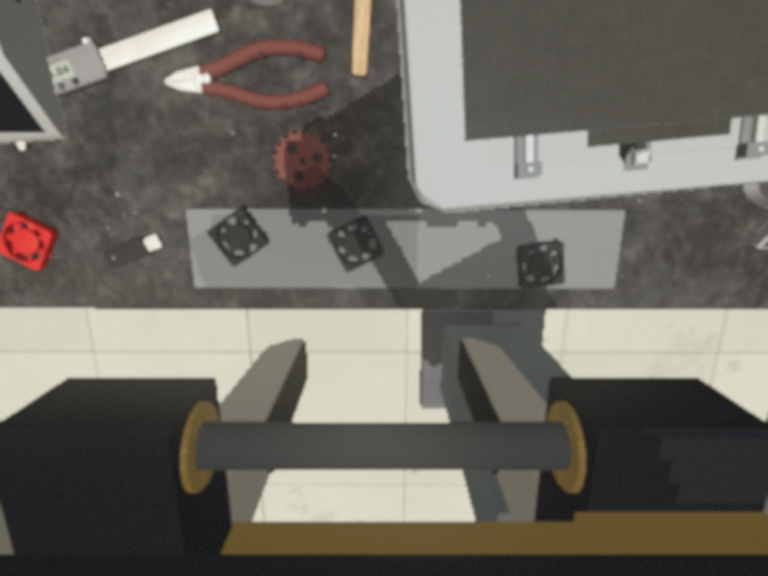

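The wrist view shows the three black mat fans at (238,236), (356,242) and (541,264). The red look-alike at (27,241) is off the mat. I'll fit rectangles to the dark blobs.

```bash
python3 - <<'E'
from h import *
import pickle
c=pickle.load(open("w1.pkl","rb"));g=cv2.cvtColor(c["color"],cv2.COLOR_RGB2GRAY)
for n,(u,v) in zip("abc",[(238,236),(356,242),(541,264)]):
    u/=1.5;v/=1.5;x0,y0=int(u)-26,int(v)-26
    m=np.zeros_like(g);m[y0:y0+52,x0:x0+52]=(g[y0:y0+52,x0:x0+52]<60)*255
    m=cv2.morphologyEx(m,cv2.MORPH_CLOSE,np.ones((5,5)));m=cv2.morphologyEx(m,cv2.MORPH_OPEN,np.ones((9,9)))
    k=max(cv2.findContours(m,cv2.RETR_EXTERNAL,cv2.CHAIN_APPROX_NONE)[0],key=cv2.contourArea)
    P=np.array([pix2(c,a,b,.011)[:2] for a,b in k[:,0]],np.float32)
    r=cv2.minAreaRect(P*1000); print(n,np.round(r[0],1),np.round(r[1],1),round(r[2],1), cv2.contourArea(k))
E
```

```text
Traceback (most recent call last):
ValueError: max() iterable argument is empty
```

```bash
cat > fit.py <<'E'
from h import *
def fit(c,u,v,th,h=24,z=.011):
    g=cv2.cvtColor(c["color"],cv2.COLOR_RGB2GRAY);x0,y0=int(u)-h,int(v)-h
    m=np.zeros_like(g);m[y0:y0+2*h,x0:x0+2*h]=(g[y0:y0+2*h,x0:x0+2*h]<th)*255
    m=cv2.morphologyEx(m,cv2.MORPH_CLOSE,np.ones((5,5)));m=cv2.morphologyEx(m,cv2.MORPH_OPEN,np.ones((5,5)))
    ks=cv2.findContours(m,cv2.RETR_EXTERNAL,cv2.CHAIN_APPROX_NONE)[0]
    if not ks: return None
    k=max(ks,key=cv2.contourArea)
    r=cv2.minAreaRect(np.array([pix2(c,a,b,z)[:2] for a,b in k[:,0]],np.float32)*1000)
    return np.round(r[0],1),np.round(r[1],1),round(r[2],1)
E
python3 - <<'E'
from fit import *
import pickle
c=pickle.load(open("w1.pkl","rb"))
for u,v in [(238,236),(356,242),(541,264)]:
    for th in(45,55,65,75): print(th,fit(c,u/1.5,v/1.5,th))
E
```

```text
45 None
55 None
65 (array([492.9, 417.6]), array([31.3, 14.6]), 10.8)
75 (array([486.6, 427.6]), array([39.5, 44.3]), 23.8)
45 None
55 (array([485.4, 311.7]), array([16.3, 27.1]), 89.8)
65 (array([479. , 314.6]), array([41.2, 29.3]), 26.5)
75 (array([484.4, 322.9]), array([50.2, 57.7]), 0.1)
45 None
55 (array([455.7, 154.5]), array([44.5, 18.5]), 40.6)
65 (array([446.5, 155.7]), array([43.7, 55.7]), 77.2)
75 (array([450. , 155.9]), array([52.5, 51.8]), 0.1)
```

```bash
python3 - <<'E'
from h import *
import pickle
c=pickle.load(open("w1.pkl","rb"));im=c["color"]
t=[]
for u,v in [(159,157),(237,161),(361,176)]:
    x=im[v-21:v+21,u-21:u+21]; x=cv2.resize(x,(252,252),interpolation=cv2.INTER_CUBIC)
    t.append(cv2.convertScaleAbs(x,alpha=1.8)); t.append(np.full((252,10,3),255,np.uint8))
save(np.hstack(t[:-1]),"pics/crop2.png")
E
```

```text
(no output)
```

View pics/crop2.png

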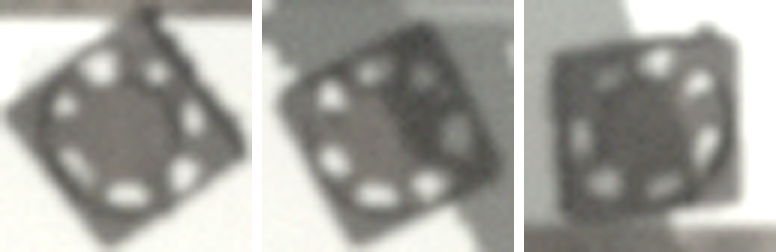

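```bash
python3 - <<'E'
from h import *
import pickle
c=pickle.load(open("w1.pkl","rb"))
F={'a':((159,157),[(145,10),(245,155),(110,246),(5,112)]),'b':((237,161),[(170,22),(236,170),(95,244),(18,102)]),'c':((361,176),[(28,50),(211,38),(217,200),(44,220)])}
for n,((u,v),q) in F.items():
    P=np.array([pix2(c,u-21+(x+.5)/6-.5,v-21+(y+.5)/6-.5,.012)[:2] for x,y in q])*1000
    d=np.roll(P,-1,0)-P; print(n,P.mean(0).round(1),np.hypot(*d.T).round(1),(np.degrees(np.arctan2(d[:,1],d[:,0]))%90).round(1))
t=pickle.load(open("top.pkl","rb"))
for n,(x,y) in dict(fl=(138,346),nl=(122,452),nr=(204,466),fd=(221,357),bar=(157,556)).items():
    print(n,(pix2(t,325+x/6,150+(y-228)/6,.068 if n=='bar' else .056 if n=='fd' else .046)*1000).round(1))
E
```

```text
a [482.  425.8] [38.  38.6 37.2 40.3] [31.8 33.1 34.4 34.2]
b [475.9 319.6] [36.5 36.8 36.8 38.8] [23.9 28.1 27.1 27.5]
c [457.1 150.2] [41.3 38.2 40.  40.4] [3.9 8.2 7.  9.9]
fl [ 647.1 -189.5   46. ]
nl [ 576.8 -175.7   46. ]
nr [ 566.5 -229.1   46. ]
fd [ 637.1 -240.8   56. ]
bar [ 506.7 -189.4   68. ]
```

Call:
step_arm([
  [0.005, -0.0427, 0],
  [0.005, -0.0427, 0],
  [0.005, -0.0427, 0],
  [0, 0, 0.015],
  [0, 0, 0.015],
  [0, 0, 0.015],
  [0, 0, 0.015],
  [0, 0, 0.015],
  [0, 0, 0.015],
  [0, 0, 0.015],
  [0, 0, 0.015],
  [0, 0, 0.015],
], spin=[0, 0, 0, -0.143, -0.143, -0.143, -0.143, -0.143, -0.143, -0.143, -0.143, -0.143], claw=[60, 60, 60, 60, 60, 60, 60, 60, 60, 60, 60, 60])

```text
t: 3.75
position: [0.4826, 0.4204, 0.1042]
orientation: [0.798, 0.602, -0.0, 0.0]
contact_force: [-0.1, 0.3, -0.2]
grip_width: 0.0563
finger_force: 0.0
```

Call:
step_arm([
  [0, 0, 0],
  [0, 0, 0],
  [0, 0, 0],
  [0, 0, 0],
  [0, 0, 0],
  [0, 0, 0],
  [0, 0, 0],
], spin=[-0.143, -0.143, -0.143, -0.143, -0.143, -0.143, 0], claw=[60, 60, 60, 60, 60, 60, 60])

```text
t: 4.45
position: [0.4826, 0.4205, 0.1048]
orientation: [0.477, 0.879, -0.0, -0.0]
contact_force: [0.1, -0.7, -0.7]
grip_width: 0.0557
finger_force: 0.0
```

```bash
cat >> h.py <<'E'
def go(x,y,deg,z):
    s=robot.observe(); T=R.from_quat(s["orientation"]).as_matrix(); p=np.array(s["position"])
    f=np.arctan2(T[1,0],T[0,0]); print("t",round(s["t"],2),"pos",p.round(4),"deg",np.degrees(f).round(2),"tilt",T[2].round(4),
     "slide",(T.T@(np.array([x,y,z])-p)).round(4),"spin",round(float(f-np.radians(deg)),4),"w",round(s["grip_width"],4),s["finger_force"])
E
python3 -c "
from h import *
go(.482,.4258,123,.029)"
```

```text
t 4.45 pos [0.4826 0.4205 0.1048] deg 123.04 tilt [-1.e-04 -6.e-04 -1.e+00] slide [0.0048 0.0025 0.0758] spin 0.0006 w 0.0557 0.0
```

Call:
step_arm([
  [0.0048, 0.0025, 0.015],
  [0, 0, 0.02],
  [0, 0, 0.02],
  [0, 0, 0.012],
  [0, 0, 0.009],
  [0, 0, 0],
  [0, 0, 0],
  [0, 0, 0],
  [0, 0, 0],
  [0, 0, 0],
  [0, 0, 0],
], spin=[0, 0, 0, 0, 0, 0, 0, 0, 0, 0, 0], claw=[60, 60, 60, 60, 60, 60, 20, 20, 20, 20, 20])

```text
t: 5.55
position: [0.4823, 0.4261, 0.0294]
orientation: [0.478, 0.878, 0.0, 0.0]
contact_force: [0.7, 0.3, 0.3]
grip_width: 0.0213
finger_force: 0.0
```

```bash
python3 - <<'E'
from h import *
import pickle
c=grab("wrist"); pickle.dump(c,open("w2.pkl","wb"));s=grab("side");pickle.dump(s,open("s2.pkl","wb"))
a=c["color"]; b=cv2.resize(s["color"][190:290,200:330],(512,394))
o=np.zeros((400,800,3),np.uint8); o[:384,:400]=a[:,60:460]; o[:394,405:]=b[:,:395]
save(o,"pics/w2.png")
go(.482,.4258,123,.029)
E
```

```text
t 5.65 pos [0.4822 0.4261 0.0293] deg 122.89 tilt [ 0.e+00  1.e-04 -1.e+00] slide [-0.0001 -0.0003  0.0003] spin -0.002 w 0.0189 0.0
```

View pics/w2.png

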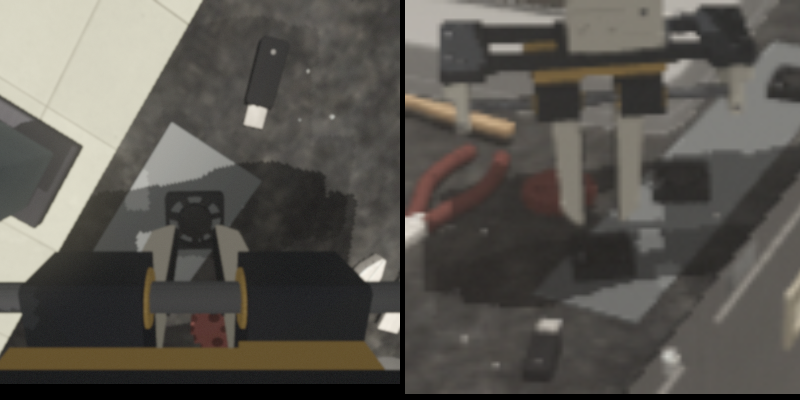

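```bash
python3 - <<'E'
from h import *
import pickle
c=pickle.load(open("w2.pkl","rb")); s=robot.observe();T=R.from_quat(s["orientation"]).as_matrix()
for u,v in[(225,191),(282,191),(256,218)]:
    p=pix2(c,u,v,.012); print(p.round(4), (T.T@(p-s["position"])).round(4))
print("TCP/tip/gear proj",proj(c,s["position"]),proj(c,s["position"]+T@[0,0,.025]), np.array(c["origin"])-s["position"])
E
```

```text
[0.4527 0.4348 0.012 ] [ 0.0233 -0.02    0.0173]
[0.4847 0.4555 0.012 ] [0.0233 0.0181 0.0173]
[0.4805 0.43   0.012 ] [0.0042 0.0007 0.0173]
TCP/tip/gear proj [np.float64(254.9902476687809), np.float64(233.4996510768848)] [np.float64(254.9412285607087), np.float64(219.8883585192689)] [-0.04017102  0.06159847  0.17589174]
```

```bash
python3 - <<'E'
from h import *
import pickle
s=pickle.load(open("s2.pkl","rb")); o=robot.observe();T=R.from_quat(o["orientation"]).as_matrix();p=np.array(o["position"])
print(robot.tip_extent)
f=lambda q:[(q[0]-200)*512/130+405,(q[1]-190)*3.94]
for d in(0,.006,.025):
  for y in(-.018,.018): print(d,y,np.round(f(proj(s,p+T@[0,y,d])),0))
print("fan a",np.round(f(proj(s,[.482,.4258,.012]))),"b",np.round(f(proj(s,[.4759,.3196,.012]))))
E
```

```text
0.025
0 -0.018 [627. 224.]
0 0.018 [571. 228.]
0.006 -0.018 [628. 232.]
0.006 0.018 [572. 236.]
0.025 -0.018 [628. 257.]
0.025 0.018 [573. 261.]
fan a [601. 249.] b [679. 175.]
```

```bash
python3 - <<'E'
from h import *
import pickle
c=pickle.load(open("w2.pkl","rb"))["color"];s=pickle.load(open("s2.pkl","rb"))["color"]
a=cv2.resize(s[222:264,232:274],(390,390),interpolation=cv2.INTER_CUBIC)
b=cv2.resize(c[180:260,210:300],(400,356),interpolation=cv2.INTER_CUBIC)
o=np.zeros((390,800,3),np.uint8); o[:,:390]=a; o[:356,400:]=b
save(cv2.convertScaleAbs(o,alpha=2),"pics/w2b.png")
E
```

```text
(no output)
```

View pics/w2b.png

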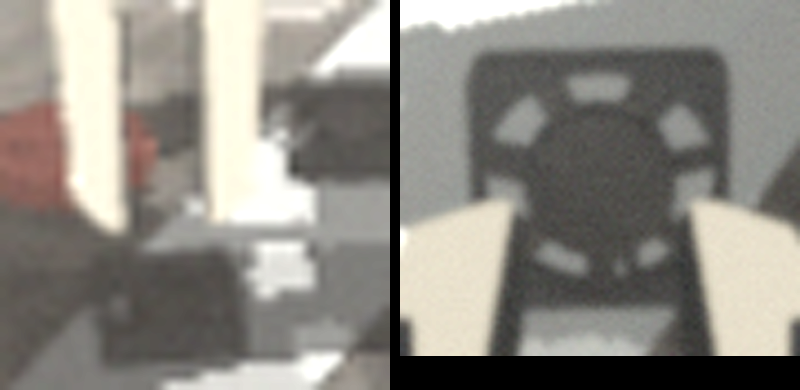

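The fan hasn't moved, and the fingertips closed above it. In both views the tips sit near TCP level, about z = 0.03, rather than 25 mm ahead of it. I'll reopen, go lower and watch the force.

Call:
step_arm([
  [0.003, 0, 0],
  [0, 0, 0],
  [0, 0, 0],
  [0, 0, 0.007],
  [0, 0, 0.007],
  [0, 0, 0.004],
  [0, 0, 0],
  [0, 0, 0],
], spin=[0, 0, 0, 0, 0, 0, 0, 0], claw=[60, 60, 60, 60, 60, 60, 60, 60])

```text
t: 6.45
position: [0.4805, 0.4285, 0.011]
orientation: [0.478, 0.878, -0.0, -0.0]
contact_force: [0.3, -0.2, -0.3]
grip_width: 0.056
finger_force: 0.0
```

Call:
step_arm([
  [0, 0, 0.003],
  [0, 0, 0.002],
  [0, 0, 0],
], spin=[0, 0, 0], claw=[60, 60, 60])

```text
t: 6.75
position: [0.4804, 0.4285, 0.0058]
orientation: [0.478, 0.878, -0.0, -0.0]
contact_force: [0.4, -0.2, -1.0]
grip_width: 0.0557
finger_force: 0.0
```

Call:
step_arm([
  [0, 0, 0],
  [0, 0, 0],
  [0, 0, 0],
  [0, 0, 0],
  [0, 0, 0],
], spin=[0, 0, 0, 0, 0], claw=[30, 30, 30, 30, 30])

```text
t: 7.25
position: [0.4806, 0.4286, 0.0062]
orientation: [0.478, 0.878, 0.0, 0.0]
contact_force: [-0.1, 0.1, -1.0]
grip_width: 0.0282
finger_force: 0.0
```

Call:
step_arm([
  [0, 0, 0],
  [0, 0, 0],
  [0, 0, 0],
  [0, 0, 0.002],
  [0, 0, 0.002],
  [0, 0, 0.002],
  [0, 0, 0],
], spin=[0, 0, 0, 0, 0, 0, 0], claw=[60, 60, 60, 60, 60, 60, 60])

```text
t: 7.95
position: [0.4804, 0.4284, -0.0003]
orientation: [0.478, 0.878, -0.0, -0.0]
contact_force: [0.2, 0.6, -0.4]
grip_width: 0.0557
finger_force: 0.0
```

Call:
step_arm([
  [0, 0, 0],
  [0, 0, 0],
  [0, 0, 0],
  [0, 0, 0],
  [0, 0, 0],
], spin=[0, 0, 0, 0, 0], claw=[35, 35, 35, 35, 35])

```text
t: 8.45
position: [0.4806, 0.4286, 0.0003]
orientation: [0.478, 0.878, 0.0, 0.0]
contact_force: [-0.1, -0.2, 0.7]
grip_width: 0.0393
finger_force: 30.0
```

```bash
python3 - <<'E'
from h import *
import pickle
go(.482,.4258,123,.029)
c=grab("wrist");s=grab("side");pickle.dump((c,s),open("s3.pkl","wb"));c=c["color"];s=s["color"]
a=cv2.resize(s[222:264,232:274],(390,390),interpolation=cv2.INTER_CUBIC)
b=cv2.resize(c[170:260,210:300],(400,400),interpolation=cv2.INTER_CUBIC)
o=np.zeros((400,800,3),np.uint8); o[:390,:390]=a; o[:,400:]=b
save(cv2.convertScaleAbs(o,alpha=2),"pics/w3.png")
E
```

```text
t 8.45 pos [4.806e-01 4.286e-01 3.000e-04] deg 122.89 tilt [ 1.e-04  1.e-04 -1.e+00] slide [-0.0031 -0.0003 -0.0287] spin -0.002 w 0.0393 29.993331356090494
```

View pics/w3.png

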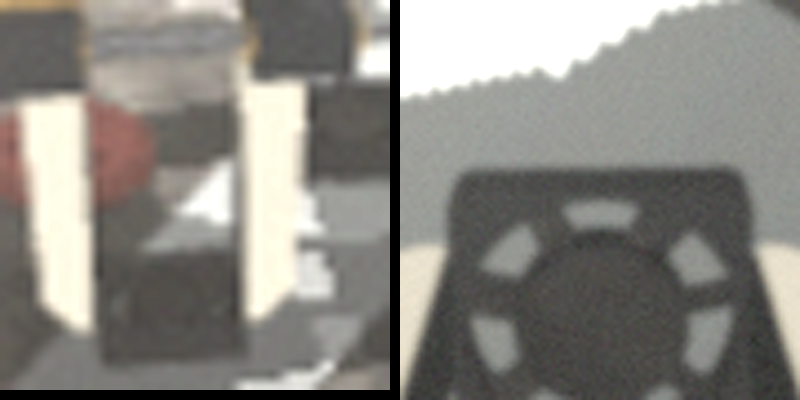

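The fan is now gripped: 39 mm opening, 30 N. So the tips really stand 6–12 mm behind the TCP. I'll regrip 3 mm deeper for margin and then lift.

Call:
step_arm([
  [0, 0, 0],
  [0, 0, 0],
  [0, 0, 0.0015],
  [0, 0, 0.0015],
  [0, 0, 0],
  [0, 0, 0],
  [0, 0, 0],
  [0, 0, 0],
  [0, 0, -0.01],
  [0, 0, -0.03],
  [0, 0, -0.03],
  [0, 0, 0],
], spin=[0, 0, 0, 0, 0, 0, 0, 0, 0, 0, 0, 0], claw=[55, 55, 55, 55, 35, 35, 35, 35, 35, 35, 35, 35])

```text
t: 9.75
position: [0.4821, 0.4299, 0.0727]
orientation: [0.478, 0.878, 0.003, 0.001]
contact_force: [0.4, 0.2, 0.8]
grip_width: 0.0397
finger_force: 30.0
```

Call:
step_arm([
  [0, 0, -0.016],
  [0, 0, -0.016],
  [0, 0, -0.016],
  [0, 0, -0.016],
  [0, 0, -0.016],
  [0, 0, -0.016],
  [-0.046, 0.009, 0],
  [-0.046, 0.009, 0],
  [-0.046, 0.009, 0],
  [-0.046, 0.009, 0],
  [-0.046, 0.009, 0],
  [-0.046, 0.009, 0],
], spin=[0.128, 0.128, 0.128, 0.128, 0.128, 0.128, 0, 0, 0, 0, 0, 0], claw=[35, 35, 35, 35, 35, 35, 35, 35, 35, 35, 35, 35])

```text
t: 10.95
position: [0.4798, 0.1456, 0.1634]
orientation: [0.772, 0.635, 0.0, 0.0]
contact_force: [0.4, -0.8, -0.6]
grip_width: 0.0395
finger_force: 30.0
```

Call:
step_arm([
  [-0.046, 0.009, 0],
  [-0.046, 0.009, 0],
  [-0.046, 0.009, 0],
  [-0.046, 0.009, 0],
  [-0.046, 0.009, 0],
  [-0.046, 0.009, 0],
  [-0.046, 0.009, 0],
  [0, 0, 0],
], spin=[0, 0, 0, 0, 0, 0, 0, 0], claw=[35, 35, 35, 35, 35, 35, 35, 35])

```text
t: 11.75
position: [0.4794, -0.1851, 0.163]
orientation: [0.774, 0.634, -0.0, 0.0]
contact_force: [-0.3, -0.2, -0.3]
grip_width: 0.0394
finger_force: 30.0
```

```bash
python3 - <<'E'
from h import *
import pickle
go(.6471,-.1895,79,.12)
c=grab("wrist");pickle.dump(c,open("w4.pkl","wb")); save(c["color"],"pics/w4.png",1.56)
E
```

```text
t 11.75 pos [ 0.4794 -0.1851  0.163 ] deg 78.63 tilt [-9.e-04 -3.e-04 -1.e+00] slide [0.0287 0.1653 0.043 ] spin -0.0065 w 0.0394 29.992044695536606
```

View pics/w4.png

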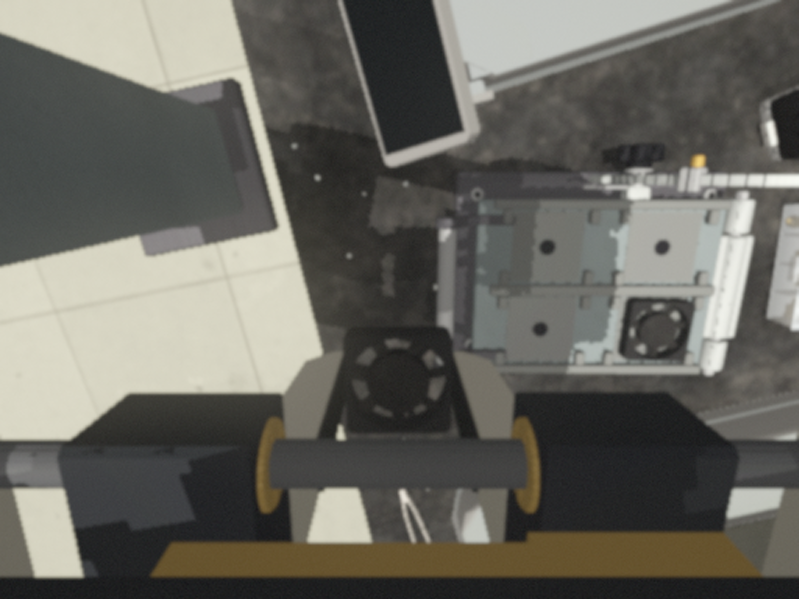

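The wrist view shows the near_left hole at (547,247), far_left at (662,247), near_right at (540,329) and fan_d at (656,329). The brass rider screw is at (698,161). Fan a is held squarely between the fingers.

```bash
python3 - <<'E'
from h import *
import pickle
c=pickle.load(open("w4.pkl","rb"));P={}
for n,(u,v) in dict(nl=(547,247),fl=(662,247),nr=(540,329),fd=(656,329)).items():
    P[n]=pix2(c,u/1.5625,v/1.5625,.056 if n=='fd' else .046)[:2]; print(n,(P[n]*1000).round(1))
# rigid fit of fixture frame (hinge-based)
L=dict(nl=(-40,27),fl=(32,27),nr=(-40,-27),fd=(32,-27))
A=np.array([L[k] for k in P])/1e3;B=np.array([P[k] for k in P])
H=(A-A.mean(0)).T@(B-B.mean(0)); th=np.arctan2(H[0,1]-H[1,0],H[0,0]+H[1,1]); r=np.array([[np.cos(th),-np.sin(th)],[np.sin(th),np.cos(th)]])
o=B.mean(0)-r@A.mean(0); print("yaw deg",np.degrees(th),"o",o,"res",((A@r.T+o-B)*1000).round(1).tolist())
for k in P: print(k,(r@np.array(L[k])/1e3+o).round(4))
print("bar",(r@[-.105,0]+o).round(4)); np.save("fix.npy",[o[0],o[1],th])
# fan held: edges
print("fan top at TCP z+.015: front edge px predicted"); s=robot.observe();T=R.from_quat(s["orientation"]).as_matrix()
for q in[(346,330),(452,330),(345,430),(452,430)]: print((T.T@(pix2(c,q[0]/1.5625,q[1]/1.5625,.163+.015)-s["position"])).round(4))
go(*(r@[.032,.027]+o),90+np.degrees(th),.12)
# rider: intersect ray with plane y_f=.068
R3=np.eye(3);R3[:2,:2]=r
for n,(u,v) in dict(screw=(698,161),rider=(690,180)).items():
    d=att(c)@np.array([(u/1.5625-c["cx"])/c["fx"],-(v/1.5625-c["cy"])/c["fy"],-1.]);d=R3.T@d; e=R3.T@(np.array(c["origin"])-[*o,0]); 
    q=e+d*(.068-e[1])/d[1]; q2=q-[.08,.068,.04]; print(n,q.round(4),"rad",np.hypot(q2[0],q2[2]),"ang",np.arctan2(q2[2],-q2[0]))
E
```

```text
nl [ 577.1 -173.4]
fl [ 648.1 -187.7]
nr [ 566.3 -226.7]
fd [ 636.5 -237.4]
yaw deg -10.844780827321792 o [ 0.6109326  -0.20704756] res [[-0.4, 0.4], [-0.7, 1.1], [0.2, 0.6], [0.8, -2.2]]
nl [ 0.5767 -0.173 ]
fl [ 0.6474 -0.1866]
nr [ 0.5666 -0.226 ]
fd [ 0.6373 -0.2396]
bar [ 0.5078 -0.1873]
fan top at TCP z+.015: front edge px predicted
[ 0.0176 -0.019  -0.015 ]
[ 0.0175  0.0194 -0.015 ]
[-0.023  -0.0206 -0.015 ]
[-0.0231  0.0206 -0.015 ]
t 11.8 pos [ 0.4795 -0.1829  0.163 ] deg 78.67 tilt [-0.e+00 -5.e-04 -1.e+00] slide [0.0294 0.1654 0.0429] spin -0.0085 w 0.0396 29.99254667025525
screw [-0.1859  0.068   0.4242] rad 0.4672158678910906 ang 0.9653119445339629
rider [-0.0228  0.068   0.1564] rad 0.15526584972986765 ang 0.847597648485639
```

Call:
step_arm([
  [0.0074, 0.0413, 0],
  [0.0074, 0.0413, 0],
  [0.0074, 0.0413, 0],
  [0.0074, 0.0413, 0],
  [0, 0, 0.03],
  [0, 0, 0.03],
  [0, 0, 0.03],
  [0, 0, 0.01],
  [0, 0, 0],
  [0, 0, 0],
], spin=[-0.008, 0, 0, 0, 0, 0, 0, 0, 0, 0], claw=[35, 35, 35, 35, 35, 35, 35, 35, 35, 35])

```text
t: 12.8
position: [0.6485, -0.1822, 0.0649]
orientation: [0.77, 0.639, 0.0, 0.001]
contact_force: [-1.4, -0.6, 0.6]
grip_width: 0.0394
finger_force: 30.0
```

```bash
python3 -c "
from h import *
go(.648,-.1865,79.16,.0425)"
```

```text
t 12.8 pos [ 0.6485 -0.1822  0.0649] deg 79.37 tilt [-2.0e-04  1.6e-03 -1.0e+00] slide [-0.0043  0.0003  0.0224] spin 0.0037 w 0.0394 29.992622929858044
```

Call:
step_arm([
  [-0.0043, 0.0003, 0.005],
  [0, 0, 0.008],
  [0, 0, 0.006],
  [0, 0, 0.003],
  [0, 0, 0],
  [0, 0, 0],
], spin=[0, 0, 0, 0, 0, 0], claw=[35, 35, 35, 35, 35, 35])

```text
t: 13.4
position: [0.6474, -0.1868, 0.041]
orientation: [0.77, 0.638, -0.0, -0.0]
contact_force: [-0.2, -0.2, 0.3]
grip_width: 0.0392
finger_force: 30.0
```

Call:
step_arm([
  [0, 0, 0],
  [0, 0, 0],
  [0, 0, 0],
  [0, 0, 0],
  [0, 0, -0.01],
  [0, 0, -0.03],
  [0, 0, -0.04],
  [0, 0, -0.04],
  [0, -0.043, 0],
  [0, -0.043, 0],
  [0, -0.043, 0],
  [0, -0.043, 0],
], spin=[0, 0, 0, 0, 0, 0, 0, 0, 0, 0, 0, 0], claw=[54, 54, 54, 54, 54, 54, 54, 54, 54, 54, 54, 54])

```text
t: 14.6
position: [0.4768, -0.1546, 0.1617]
orientation: [0.77, 0.638, 0.0, 0.0]
contact_force: [-0.4, -0.7, 0.0]
grip_width: 0.0506
finger_force: 0.0
```

```bash
python3 - <<'E'
from h import *
import pickle
c=grab("wrist");pickle.dump(c,open("w5.pkl","wb"))
go(.4759,.3196,78,.163)
g=c["color"].mean(2); 
for z in(.056,):
  u,v=map(int,proj(c,[.648,-.188,z])); print(u,v); print(g[v-30:v+31:3,u-30:u+31:3].astype(int))
E
```

```text
t 14.65 pos [ 0.4725 -0.1537  0.1621] deg 79.35 tilt [-3.e-04 -1.e-04 -1.e+00] slide [ 0.4658 -0.0841 -0.0011] spin 0.0236 w 0.0502 0.0
433 192
[[158 157 160 162 158 157 158 153 151 150 149 147 146 161 142 177 185 148
  135 133 133]
 [169 167 168 171 170 170 172 170 168 169 168 168 169 168 168 167 170 169
  168 169 168]
 [126 152 158 170 169 170 173 167 155 160 163 163 160 158 158 159 160 164
  124 134 150]
 [116 165 166 141 129 122 128 114 114 122 130 105 121 121 113 103 144 155
   93 154 168]
 [128 168 154  58  48  62  61  62  62  75  95  88  65  64  62  64  70  79
   90 163 169]
 [181 181 140  46  58  68  69  69  83 158 154 107  72  63  55  68  70  70
  142 172 175]
 [185 181 132  41  60  70  98  80  69  86  70  73  66 112  92  49  66  73
  168 182 182]
 [185 179 122  43  64  92 100  48  54  64  68  69  73 149 140  41  56  83
  176 182 182]
 [185 171  71  44  69  96  46  52  72  73  70  71  69  73  82  46  46 101
  180 182 183]
 [184 168  73  44  68  63  49  69  75  71  68  71  70  70  67  61  43 120
  183 183 188]
 [184 162  70  47 103  64  59  69  70  71  70  71  69  71 104  45 
[... 213 characters left out ...]
3  58  70  72  83  78  67  69  69  71  71  68  57  46  82 175
  182 183 224]
 [154 129  43  60  72 104 156 132  60  66 102 121  65  54  45  62  84 153
  178 189 228]
 [166 127  45  65  70  98 132 118  61  63  76  53  38  46  63  68  92 159
  167 193 229]
 [166 154  89  69  70  68  66  57  45  58  48  49  59  69  71  68 118 170
  173 207 228]
 [144 127 124 113 109 107 105 103 100  98  96  98  98  96  94  95 128 159
  145 200 221]
 [171 171 168 168 169 168 169 167 168 167 167 167 168 169 167 168 167 167
  167 181 214]
 [165 160 147 159 158 154 154 155 157 166 163 159 164 166 166 160 163 165
  171 197 213]
 [159  91  44  50  54  50  51  53  54  66  62  55  77  94 144 101 158 163
  195 227 212]]
```

Call:
step_arm([
  [0.0466, -0.0084, 0],
  [0.0466, -0.0084, 0],
  [0.0466, -0.0084, 0],
  [0.0466, -0.0084, 0],
  [0.0466, -0.0084, 0],
  [0.0466, -0.0084, 0],
  [0.0466, -0.0084, 0],
  [0.0466, -0.0084, 0],
  [0.0466, -0.0084, 0],
  [0.0466, -0.0084, 0],
  [0, 0, 0.02],
  [0, 0, 0.02],
], spin=[0, 0, 0, 0, 0, 0, 0, 0, 0, 0, -0.13, -0.13], claw=[60, 60, 60, 60, 60, 60, 60, 60, 60, 60, 60, 60])

```text
t: 15.85
position: [0.4819, 0.3201, 0.1216]
orientation: [0.678, 0.735, 0.001, 0.0]
contact_force: [-0.7, -0.5, 0.1]
grip_width: 0.0559
finger_force: 0.0
```

Call:
step_arm([
  [0, 0, 0.02],
  [0, 0, 0.02],
  [0, 0, 0.02],
  [0, 0, 0],
  [0, 0, 0],
], spin=[-0.13, -0.13, -0.13, 0, 0], claw=[60, 60, 60, 60, 60])

```text
t: 16.35
position: [0.4821, 0.3186, 0.0621]
orientation: [0.527, 0.85, 0.0, 0.0]
contact_force: [-0.1, 0.2, 0.1]
grip_width: 0.0556
finger_force: 0.0
```

```bash
python3 -c "
from h import *
go(.4759,.3196,116.6,-.003)"
```

```text
t 16.35 pos [0.4821 0.3186 0.0621] deg 116.36 tilt [ 1.e-04  3.e-04 -1.e+00] slide [ 0.0037 -0.0052  0.0651] spin -0.0042 w 0.0556 0.0
```

Call:
step_arm([
  [0.0037, -0.0052, 0.02],
  [0, 0, 0.02],
  [0, 0, 0.015],
  [0, 0, 0.006],
  [0, 0, 0.004],
  [0, 0, 0],
  [0, 0, 0],
  [0, 0, 0],
  [0, 0, 0],
  [0, 0, 0],
], spin=[-0.004, 0, 0, 0, 0, 0, 0, 0, 0, 0], claw=[60, 60, 60, 60, 60, 60, 35, 35, 35, 35])

```text
t: 17.35
position: [0.4759, 0.3196, -0.0033]
orientation: [0.524, 0.852, 0.0, 0.0]
contact_force: [-0.6, 0.1, 4.2]
grip_width: 0.0394
finger_force: 30.0
```

Call:
step_arm([
  [0, 0, -0.028],
  [0, 0, -0.028],
  [0, 0, -0.028],
  [0, 0, -0.028],
  [0, 0, -0.028],
  [0, 0, -0.026],
  [-0.048, 0.0092, 0],
  [-0.048, 0.0092, 0],
  [-0.048, 0.0092, 0],
  [-0.048, 0.0092, 0],
  [-0.048, 0.0092, 0],
  [-0.048, 0.0092, 0],
], spin=[0.109, 0.109, 0.109, 0.109, 0.109, 0.109, 0, 0, 0, 0, 0, 0], claw=[35, 35, 35, 35, 35, 35, 35, 35, 35, 35, 35, 35])

```text
t: 18.55
position: [0.4761, 0.0244, 0.1624]
orientation: [0.77, 0.638, 0.0, 0.0]
contact_force: [0.6, -0.1, -0.9]
grip_width: 0.0396
finger_force: 30.0
```

Call:
step_arm([
  [-0.048, 0.0092, 0],
  [-0.048, 0.0092, 0],
  [-0.048, 0.0092, 0],
  [-0.048, 0.0092, 0],
  [0, 0, 0],
  [0, 0, 0],
], spin=[0, 0, 0, 0, 0, 0], claw=[35, 35, 35, 35, 35, 35])

```text
t: 19.15
position: [0.477, -0.17, 0.1619]
orientation: [0.77, 0.637, -0.0, -0.0]
contact_force: [0.4, 1.2, -0.5]
grip_width: 0.0396
finger_force: 30.0
```

```bash
python3 - <<'E'
from fit import *
import pickle
c=grab("wrist");pickle.dump(c,open("w6.pkl","wb"))
go(.577,-.1733,79.16,.07)
s=robot.observe();T=R.from_quat(s["orientation"]).as_matrix();p=np.array(s["position"])
g=c["color"].mean(2);v0,v1=200,285
a=int(proj(c,p+T@[0,0,-.015])[0]);print(a,"col profile",[(v,int(g[v,a-3:a+4].mean())) for v in range(200,290,2)])
for off in(-.021,-.019,.016,.018,.020,.022): print(off,proj(c,p+T@[off,0,-.015]))
E
```

```text
t 19.2 pos [ 0.4772 -0.169   0.162 ] deg 79.3 tilt [ 4.e-04 -3.e-04 -1.e+00] slide [0.0143 0.0989 0.092 ] spin 0.0025 w 0.0397 29.99989586893207
255 col profile [(200, 47), (202, 44), (204, 44), (206, 35), (208, 35), (210, 35), (212, 41), (214, 47), (216, 48), (218, 43), (220, 32), (222, 32), (224, 36), (226, 38), (228, 38), (230, 38), (232, 38), (234, 38), (236, 36), (238, 37), (240, 37), (242, 37), (244, 38), (246, 38), (248, 36), (250, 35), (252, 35), (254, 36), (256, 35), (258, 35), (260, 35), (262, 37), (264, 34), (266, 33), (268, 34), (270, 33), (272, 37), (274, 60), (276, 74), (278, 75), (280, 70), (282, 57), (284, 56), (286, 61), (288, 61)]
-0.021 [np.float64(255.51936956586053), np.float64(274.0403733845567)]
-0.019 [np.float64(255.51633887199625), np.float64(271.0568625795804)]
0.016 [np.float64(255.46025105922797), np.float64(215.84224740674065)]
0.018 [np.float64(255.45686111535173), np.float64(212.50507953831803)]
0.02 [np.float64(255.4534499598025), np.float64(209.14703022869483)]
0.022 [np.float64(255.45001739286582), np.float64(205.76790287266402)]
```

Call:
step_arm([
  [0.007, 0.0493, 0],
  [0.007, 0.0493, 0],
  [0, 0, 0.03],
  [0, 0, 0.03],
  [0, 0, 0.03],
  [0, 0, 0.01],
  [0, 0, 0],
  [0, 0, 0],
], spin=[0, 0, 0, 0, 0, 0, 0, 0], claw=[35, 35, 35, 35, 35, 35, 35, 35])

```text
t: 20.0
position: [0.5775, -0.1733, 0.0638]
orientation: [0.769, 0.639, 0.0, 0.001]
contact_force: [0.1, 0.3, 0.7]
grip_width: 0.0389
finger_force: 30.0
```

```bash
python3 -c "
from h import *
go(.577,-.1733,79.16,.041)"
```

```text
t 20.0 pos [ 0.5775 -0.1733  0.0638] deg 79.39 tilt [-2.0e-04  1.6e-03 -1.0e+00] slide [-0.0001 -0.0005  0.0228] spin 0.0041 w 0.0389 29.99981564200425
```

Call:
step_arm([
  [0, -0.0005, 0.006],
  [0, 0, 0.008],
  [0, 0, 0.006],
  [0, 0, 0.002],
  [0, 0, 0],
  [0, 0, 0],
], spin=[0.004, 0, 0, 0, 0, 0], claw=[35, 35, 35, 35, 35, 35])

```text
t: 20.6
position: [0.5763, -0.1737, 0.0407]
orientation: [0.771, 0.637, -0.0, -0.0]
contact_force: [-4.5, 2.3, 8.7]
grip_width: 0.0397
finger_force: 30.0
```

Call:
step_arm([
  [0, 0, 0],
  [0, 0, 0],
  [0, 0, 0],
  [0, 0, 0],
  [0, 0, -0.01],
  [0, 0, -0.03],
  [0, 0, -0.04],
  [0, 0, -0.04],
  [0, -0.05, 0],
  [0, -0.05, 0],
  [0, 0, 0],
], spin=[0, 0, 0, 0, 0, 0, 0, 0, 0, 0, 0], claw=[54, 54, 54, 54, 54, 54, 54, 54, 54, 54, 54])

```text
t: 21.7
position: [0.4744, -0.1539, 0.1615]
orientation: [0.771, 0.637, 0.0, 0.001]
contact_force: [0.0, -0.7, -0.9]
grip_width: 0.0502
finger_force: 0.0
```

```bash
python3 - <<'E'
from h import *
import pickle
c=grab("wrist");pickle.dump(c,open("w7.pkl","wb"))
go(.4571,.1502,79.16,.163)
g=c["color"].mean(2); 
u,v=map(int,proj(c,[.577,-.1733,.056])); print(u,v); print(g[v-30:v+31:4,u-32:u+33:4].astype(int))
E
```

```text
t 21.75 pos [ 0.4766 -0.1545  0.1617] deg 79.09 tilt [-5.0e-04  2.7e-03 -1.0e+00] slide [ 0.2955 -0.0768 -0.0016] spin -0.0012 w 0.0504 0.0
362 190
[[ 80  78  80  82  89  91  91  86  89  90  90  90  87  88  87  85  86]
 [ 86  84  86  93 111 112 113 113 112 113 112 111 111 111 112 110 111]
 [ 83  85  85  83  80  88  85  86  95  84  88  81  88 109  83 106 142]
 [ 65  84  73  38  44  45  47  62  74  63  47  46  46  61  79 111 162]
 [ 85  87  82  37  47  62  50  88  92  69  47  53  48  52 116 115 162]
 [ 93  93  82  38  65  96  42  45  46  44  81 102  42  54 120 122 179]
 [ 92  94  68  41  64  42  49  49  48  48  48  73  44  66 122 124 180]
 [ 96 114  88  48  54  43  47  48  47  47  48  59  43  78 121 132 181]
 [120 121  86  71  99  45  47  47  49  49  50  98  40  90 121 128 184]
 [120 119  69  56  80  47  45  47  49  50  52  72  39 101 121 125 185]
 [117 119  66  45  48  74  71  47  49  69  53  44  47 107 120 159 184]
 [ 88  98  54  49  48  89  92  46  53  64  41  47  49  78  98 143 184]
 [ 99 108  98  50  47  48  43  41  41  44  49  50  52  85 111 158 183]
 [ 99 100  92  85  87  85  86  86  84  86  83  84  85  91  99 119 125]
 [112 112 113 113 110 111 112 111 111 112 112 112 112 112 111 129 171]
 [102 105 112 111 114 110 111 111 112 110 124 148 133 101 147 177 180]]
```

Call:
step_arm([
  [0.0492, -0.0128, 0],
  [0.0492, -0.0128, 0],
  [0.0492, -0.0128, 0],
  [0.0492, -0.0128, 0],
  [0.0492, -0.0128, 0],
  [0.0492, -0.0128, 0],
  [0, 0, 0],
  [0, 0, 0],
  [0, 0, 0],
  [0, 0, 0],
  [0, 0, 0.02],
  [0, 0, 0.02],
], spin=[0, 0, 0, 0, 0, 0, 0.139, 0.139, 0.139, 0.139, 0.139, 0.139], claw=[60, 60, 60, 60, 60, 60, 60, 60, 60, 60, 60, 60])

```text
t: 22.95
position: [0.4599, 0.145, 0.1205]
orientation: [0.964, 0.267, 0.001, -0.0]
contact_force: [-0.2, -0.3, -0.4]
grip_width: 0.0557
finger_force: 0.0
```

Call:
step_arm([
  [0, 0, 0.02],
  [0, 0, 0.02],
  [0, 0, 0.02],
  [0, 0, 0],
  [0, 0, 0],
], spin=[0.139, 0.139, 0.139, 0, 0], claw=[60, 60, 60, 60, 60])

```text
t: 23.45
position: [0.4593, 0.1448, 0.0608]
orientation: [0.998, 0.067, -0.0, 0.0]
contact_force: [-0.4, 0.6, 0.9]
grip_width: 0.0556
finger_force: 0.0
```

```bash
python3 -c "
from h import *
go(.4571,.1502,7.3,-.003)"
```

```text
t 23.45 pos [0.4593 0.1448 0.0608] deg 7.69 tilt [-2.e-04 -0.e+00 -1.e+00] slide [-0.0015 -0.0056  0.0638] spin 0.0068 w 0.0556 0.0
```

Call:
step_arm([
  [-0.0015, -0.0056, 0.02],
  [0, 0, 0.02],
  [0, 0, 0.015],
  [0, 0, 0.006],
  [0, 0, 0.0025],
  [0, 0, 0],
  [0, 0, 0],
  [0, 0, 0],
  [0, 0, 0],
  [0, 0, 0],
], spin=[0.006, 0, 0, 0, 0, 0, 0, 0, 0, 0], claw=[60, 60, 60, 60, 60, 60, 35, 35, 35, 35])

```text
t: 24.45
position: [0.4569, 0.15, -0.0028]
orientation: [0.998, 0.062, 0.0, -0.0]
contact_force: [-0.8, -1.6, 5.0]
grip_width: 0.0397
finger_force: 30.0
```

Call:
step_arm([
  [0, 0, -0.028],
  [0, 0, -0.028],
  [0, 0, -0.028],
  [0, 0, -0.028],
  [0, 0, -0.028],
  [0, 0, -0.026],
  [0, 0, 0],
  [0, 0, 0],
  [0, 0, 0],
  [-0.0451, 0.0103, 0],
  [-0.0451, 0.0103, 0],
  [-0.0451, 0.0103, 0],
], spin=[-0.1396, -0.1396, -0.1396, -0.1396, -0.1396, -0.1396, -0.1396, -0.1396, -0.1396, 0, 0, 0], claw=[35, 35, 35, 35, 35, 35, 35, 35, 35, 35, 35, 35])

```text
t: 25.65
position: [0.4609, 0.01, 0.1627]
orientation: [0.771, 0.637, 0.0, 0.0]
contact_force: [1.0, -0.2, -0.1]
grip_width: 0.0393
finger_force: 30.0
```

Call:
step_arm([
  [-0.0451, 0.0103, 0],
  [-0.0451, 0.0103, 0],
  [-0.0451, 0.0103, 0],
  [-0.0451, 0.0103, 0],
  [-0.0451, 0.0103, 0],
  [0, 0, 0],
  [0, 0, 0],
], spin=[0, 0, 0, 0, 0, 0, 0], claw=[35, 35, 35, 35, 35, 35, 35])

```text
t: 26.35
position: [0.4688, -0.2205, 0.1623]
orientation: [0.772, 0.636, -0.0, -0.0]
contact_force: [-0.1, 0.3, -1.2]
grip_width: 0.0395
finger_force: 30.0
```

```bash
python3 - <<'E'
from fit import *
import pickle
c=grab("wrist");pickle.dump(c,open("w8.pkl","wb"))
go(.5664,-.2265,79.16,.06)
s=robot.observe();T=R.from_quat(s["orientation"]).as_matrix();p=np.array(s["position"])
g=c["color"].mean(2)
a=int(proj(c,p+T@[0,0,-.015])[0]);print(a,"col profile",[(v,int(g[v,a-3:a+4].mean())) for v in [*range(196,224,2),*range(262,290,2)]])
E
```

```text
t 26.4 pos [ 0.469  -0.2197  0.1624] deg 79.05 tilt [ 4.e-04 -5.e-04 -1.e+00] slide [0.0117 0.097  0.1024] spin -0.0019 w 0.0394 29.999986285110936
255 col profile [(196, 50), (198, 51), (200, 50), (202, 50), (204, 53), (206, 48), (208, 38), (210, 35), (212, 37), (214, 45), (216, 67), (218, 72), (220, 59), (222, 38), (262, 51), (264, 64), (266, 44), (268, 34), (270, 34), (272, 34), (274, 40), (276, 64), (278, 75), (280, 67), (282, 56), (284, 57), (286, 61), (288, 62)]
```

Call:
step_arm([
  [0.0058, 0.0485, 0],
  [0.0058, 0.0485, 0],
  [0, 0, 0.03],
  [0, 0, 0.03],
  [0, 0, 0.03],
  [0, 0, 0.01],
  [0, 0, 0],
  [0, 0, 0],
], spin=[0, 0, 0, 0, 0, 0, 0, 0], claw=[35, 35, 35, 35, 35, 35, 35, 35])

```text
t: 27.2
position: [0.5672, -0.2266, 0.0643]
orientation: [0.771, 0.637, 0.0, 0.001]
contact_force: [0.0, -0.4, -0.0]
grip_width: 0.0396
finger_force: 30.0
```

```bash
python3 -c "
from h import *
go(.5664,-.2265,79.16,.0415)"
```

```text
t 27.2 pos [ 0.5672 -0.2266  0.0643] deg 79.12 tilt [-3.0e-04  1.6e-03 -1.0e+00] slide [-0.0001 -0.0009  0.0228] spin -0.0006 w 0.0396 29.999811347806826
```

Call:
step_arm([
  [0, -0.0009, 0.006],
  [0, 0, 0.008],
  [0, 0, 0.006],
  [0, 0, 0.002],
  [0, 0, 0],
  [0, 0, 0],
], spin=[0, 0, 0, 0, 0, 0], claw=[35, 35, 35, 35, 35, 35])

```text
t: 27.8
position: [0.5656, -0.2268, 0.0412]
orientation: [0.771, 0.637, -0.0, -0.0]
contact_force: [-5.0, 1.9, 8.7]
grip_width: 0.0393
finger_force: 30.0
```

Call:
step_arm([
  [0, 0, 0],
  [0, 0, 0],
  [0, 0, 0],
  [0, 0, 0],
  [0, 0, -0.01],
  [0, 0, -0.03],
  [0, 0, -0.04],
  [0, 0, -0.04],
  [0.02, -0.04, 0],
  [0.02, 0, 0],
  [0, 0, 0],
], spin=[0, 0, 0, 0, 0, 0, 0, 0, 0, 0, 0], claw=[54, 54, 54, 54, 54, 54, 54, 54, 54, 54, 54])

```text
t: 28.9
position: [0.5339, -0.1785, 0.1621]
orientation: [0.771, 0.637, 0.001, 0.001]
contact_force: [-0.3, 0.4, 0.5]
grip_width: 0.0504
finger_force: 0.0
```

```bash
python3 - <<'E'
from h import *
import pickle
c=grab("wrist");pickle.dump(c,open("w9.pkl","wb"));s=grab("side");t=grab("top");pickle.dump((s,t),open("st9.pkl","wb"))
go(.5078,-.1873,79.16,.066)
a=c["color"]; print([ (n,np.round(proj(c,[*q,.056]))) for n,q in dict(nl=(.577,-.1733),fl=(.648,-.188),nr=(.5664,-.2265),fd=(.6373,-.2396)).items()])
A=cv2.resize(a,(800,600),interpolation=cv2.INTER_CUBIC)
# side inset of the quadrant in the lower part (gripper hides nothing useful there)
b=cv2.resize(s["color"][135:190,280:345],(390,330),interpolation=cv2.INTER_CUBIC); A[270:600,410:800]=b
save(A,"pics/w9.png")
E
```

```text
t 29.05 pos [ 0.5342 -0.1803  0.161 ] deg 79.1 tilt [-2.e-04  3.e-04 -1.e+00] slide [-0.0119 -0.0246  0.095 ] spin -0.0011 w 0.0504 0.0
[('nl', array([298., 178.])), ('fl', array([373., 179.])), ('nr', array([295., 230.])), ('fd', array([366., 230.]))]
```

View pics/w9.png

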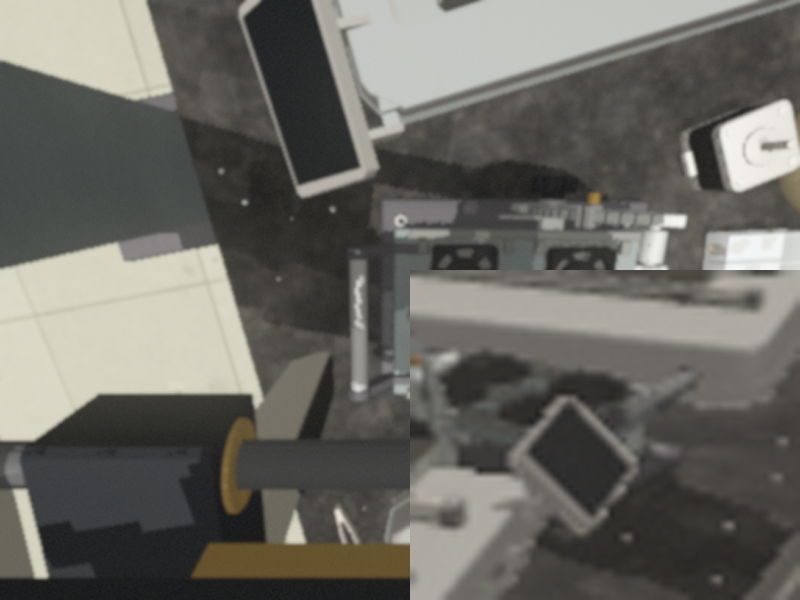

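The last picture shows fans in both left nests, the bar at about x = 358, y = 255–390, and the brass screw at (594,198). I've used all ten pictures, so near_right and the screw position have to be checked numerically.

```bash
cat > tri.py <<'E'
from h import *
import pickle
from scipy.optimize import least_squares
W=lambda f:pickle.load(open(f,"rb"))
def orange(c,u,v,h=9):
    u,v=int(u),int(v);x0,y0=max(u-h,0),max(v-h,0);p=c["color"][y0:v+h,x0:u+h].astype(float)
    w=np.clip((p[...,0]-p[...,2])-35,0,None); Y,X=np.mgrid[y0:y0+p.shape[0],x0:x0+p.shape[1]]
    return (w*X).sum()/w.sum(),(w*Y).sum()/w.sum(),(w>0).sum()
o0,o1,th=np.load("fix.npy");R3=R.from_euler("z",th).as_matrix();O=np.array([o0,o1,0])
E
python3 - <<'E'
from tri import *
s9,t9=W("st9.pkl")
V=[("side",W("side.pkl"),280.7,149.8),("top",W("top.pkl"),337.2,168.7),("w4",W("w4.pkl"),698/1.5625,161/1.5625),("w9",W("w9.pkl"),594/1.5625,198/1.5625)]
M=[]
for n,c,u,v in V: r=orange(c,u,v,5);print(n,(u,v),np.round(r,1)); M.append((c,r[:2]))
f=lambda p:np.ravel([np.array(proj(c,p))-m for c,m in M])
for sel in [[0,1,2,3],[0,2,3],[2,3],[0,2]]:
    g=lambda p:np.ravel([np.array(proj(M[i][0],p))-M[i][1] for i in sel])
    r=least_squares(g,[.6,-.15,.1]);q=R3.T@(r.x-O);d=q-[.08,0,.04];print(sel,r.x.round(4),q.round(4),"res",r.fun.round(1),"rad",np.hypot(d[0],d[2]).round(4),"ang",np.arctan2(d[2],-d[0]).round(3))
c=W("w9.pkl");g=c["color"].mean(2)
for n,(u,v) in dict(nr=(295,230)).items(): print(n);print(g[v-32:v+33:4,u-32:u+33:4].astype(int))
for y in(257,323,388): print("bar",pix2(c,358.5/1.5625,y/1.5625,.070).round(4))
E
```

```text
side (280.7, 149.8) [280.4 149.4   4. ]
top (337.2, 168.7) [337.  168.1   2. ]
w4 (446.72, 103.04) [447.  102.8  72. ]
w9 (380.16, 126.72) [380.1 126.5  63. ]
[0, 1, 2, 3] [ 0.6452 -0.1356  0.0904] [0.0202 0.0766 0.0904] res [-0.   0.3  0.   0.5  0.2  0.1 -0.1 -0.1] rad 0.0782 ang 0.7
[0, 2, 3] [ 0.6449 -0.1355  0.0909] [0.0199 0.0766 0.0909] res [ 0.   0.2  0.2  0.1 -0.2 -0.1] rad 0.0787 ang 0.703
[2, 3] [ 0.6455 -0.1356  0.0897] [0.0205 0.0766 0.0897] res [ 0.   0.1 -0.  -0.1] rad 0.0775 ang 0.696
[0, 2] [ 0.6444 -0.1354  0.0915] [0.0194 0.0767 0.0915] res [ 0.1  0.1  0.  -0. ] rad 0.0795 ang 0.704
nr
[[ 97  90  94 104  73  82  75  71  80  74  83  76  72  90  87 109 105]
 [110 113 112 111 111 112 111 110 110 108 108 106 108 108 105 107 105]
 [113 100 102 106 106 107 106 107 107 111 109 104 105 106 103 106 115]
 [118 106 109  88  74  73  69  76  69  77  66  63  75 111  98 111 117]
 [116 108 112  61  44  43  47  44  70  63  46  43  44  97 104 112 118]
 [117 115 114  54  46  53  91  45  63  82  56  57  44  90 117 118 117]
 [118 119 115  61  47  61  35  44  47  46  58  97  49  94 117 117 117]
 [117 118 114  64  70  48  46  46  47  66 103  96  78  99 118 117 117]
 [117 116 115  62 107  51  45  47  47  43 109 109 109 110 112 114 117]
 [116 117 115  62  71  46  48  44  46  31  93 110 109 110 111 109 116]
 [109 106 107  53  48  78  54  45  42  35  64 110 111 110 110 110 111]
 [119 124  93  70  43  69  84  44  68  32  34 104 111 110 110 110 109]
 [139 166 152  94  49  43  38  42  42  34  32  78 111 110 109 109 110]
 [137 150 141 134 129 110  86  82  77  34  31  42 108 109 110 111 109]
 [150 147 148 152 153 153 130 116 101  38  32  34  96 111 110 110 109]
 [ 79  68  71  78  82  87  86  81  78  44  34  33  62 109 109 110 110]
 [ 73  71  80  82  79  85  82  78  75  63  32  34  35 105 111 110 110]]
bar [ 0.5167 -0.146   0.07  ]
bar [ 0.5083 -0.1852  0.07  ]
bar [ 0.4993 -0.2269  0.07  ]
```

Call:
step_arm([
  [-0.0115, -0.0246, 0],
  [0, 0, 0.03],
  [0, 0, 0.03],
  [0, 0, 0.03],
  [0, 0, 0.008],
  [0, 0, 0],
  [0, 0, 0],
], spin=[0, 0, 0, 0, 0, 0, 0], claw=[50, 50, 50, 50, 50, 50, 50])

```text
t: 29.75
position: [0.5083, -0.187, 0.064]
orientation: [0.771, 0.637, 0.0, 0.001]
contact_force: [-0.2, -0.7, 1.2]
grip_width: 0.0464
finger_force: 0.0
```

```bash
python3 - <<'E'
from tri import *
go(.508,-.1865,79.16,.05)
for f in("w4.pkl","w9.pkl"):
    c=W(f)
    for n,q in dict(ptr=(-.016,.068,.04),knob=(.013,.08,.04),rider=(.0202,.068,.0904)).items(): print(f,n,(np.array(proj(c,R3@np.array(q)+O))*1.5625).round(0))
    u,v=proj(c,R3@np.array((-.016,.068,.04))+O);u,v=int(u),int(v); print(u,v);print(c["color"][v-12:v+13:2,u-24:u+40:2].mean(2).astype(int))
E
```

```text
t 29.75 pos [ 0.5083 -0.187   0.064 ] deg 79.07 tilt [-2.0e-04  1.2e-03 -1.0e+00] slide [ 0.0005 -0.0004  0.014 ] spin -0.0016 w 0.0464 0.0
w4.pkl ptr [587. 179.]
w4.pkl knob [637. 158.]
w4.pkl rider [696. 178.]
375 114
[[ 70  66  64  66  68  70  78  79  75  75  74  71  67  63  67  64  61  58
   42  37  38  39  36  42  52  49  39  33  44  49  47  42]
 [ 64  63  61  61  65  67  74  75  73  77  76  68  66  66  66  67  62  56
   47  48  49  41  40  40  41  38  35  37  43  48  48  47]
 [ 52  54  53  49  57  59  69  73  76  79  73  68  68  70  69  67  63  60
   56  59  56  46  42  42  43  38  42  56  70  70  67  61]
 [ 44  43  42  45  42  48  54  56  73  74  69  65  64  69  68  67  64  61
   62  58  55  54  46  46  49  82 112 142 158 162 162 157]
 [ 60  61  61  61  59  58  60  59  66  68  72  84  85  83  83  81  78  76
   79  81  79  76  72  60  64  91 122 153 172 166 178 165]
 [ 75  75  76  77  77  75  76  75  76  75  78  96 111 106 106 108 103 108
  142 155 132  96  95  88 100  94 107 119 130 147 166 144]
 [ 80  81  81  81  80  81  76  73  72  70  68  78  97 107 112 116 114 151
  201 20
[... 1959 characters left out ...]
7  98  90 101  99 103 115  98 108]
 [ 70  68  67  71  67  63  63  63  66  64  66  76  88  88  88  84  85  86
   89  95  92  89  97 101 109  94 104  98 106 120 102 117]
 [ 63  65  65  61  64  64  63  66  63  63  66  82  99  99  98  95 100 101
  100 101 102 101 108 125 129 125 138 133 138 139 127 130]
 [ 65  65  63  63  64  65  63  64  63  63  63  64  66  68  66  67  70  70
   71  71  71  71  74  85 110 144 163 163 162 163 159 152]
 [ 63  63  62  62  64  63  63  63  64  63  64  64  62  63  62  64  61  63
   64  64  65  63  63  75 106 149 165 166 165 165 164 154]
 [ 67  66  66  65  66  67  66  66  65  63  66  65  67  66  64  64  66  66
   65  64  64  65  64  75 104 142 160 161 159 150 152 146]]
```

Call:
step_arm([
  [0, 0, 0.007],
  [0, 0, 0.007],
  [0, 0, 0],
  [0, 0, 0],
  [0, 0, 0],
  [0, 0, 0],
  [0, 0, 0],
  [0, 0, 0],
  [0, 0, 0],
], spin=[0, 0, 0, 0, 0, 0, 0, 0, 0], claw=[50, 50, 50, 3, 3, 3, 3, 3, 3])

```text
t: 30.65
position: [0.508, -0.1866, 0.0487]
orientation: [0.771, 0.637, 0.0, 0.0]
contact_force: [3.9, 0.2, -2.8]
grip_width: 0.0091
finger_force: 30.0
```

```bash
python3 - <<'E'
from h import *
go(.508,-.1865,79.16,.05)
B=lambda t:np.array([-.185*np.cos(t)+.028*np.sin(t), .185*np.sin(t)+.028*np.cos(t)])  # x,z from pin
for t in np.arange(0,.75,.0875): print(round(t,3),((B(t)-B(0))*1000).round(1), ((B(t+.0875)-B(t))*1000).round(1))
print((B(.7)-B(0))*1000)
E
```

```text
t 30.65 pos [ 0.508  -0.1866  0.0487] deg 79.08 tilt [-0.     0.001 -1.   ] slide [ 0.0001 -0.     -0.0013] spin -0.0015 w 0.0091 29.99826282262802
0.0 [0. 0.] [ 3.2 16.1]
0.088 [ 3.2 16.1] [ 4.5 15.7]
0.175 [ 7.7 31.8] [ 5.9 15.3]
0.262 [13.6 47. ] [ 7.2 14.7]
0.35 [20.8 61.7] [ 8.5 14. ]
0.438 [29.3 75.7] [ 9.7 13.2]
0.525 [38.9 89. ] [10.8 12.3]
0.612 [ 49.7 101.3] [11.8 11.3]
0.7 [ 61.5 112.6] [12.8 10.3]
[ 61.5422906  112.59585338]
```

Call:
step_arm([
  [0, 0.0012, -0.0081],
  [0, 0.002, -0.008],
  [0, 0.0021, -0.0079],
  [0, 0.0024, -0.0078],
  [0, 0.0028, -0.0077],
  [0, 0.0031, -0.0076],
  [0, 0.0034, -0.0074],
  [0, 0.0038, -0.0072],
  [0, 0, 0],
], spin=[0, 0, 0, 0, 0, 0, 0, 0, 0], claw=[3, 3, 3, 3, 3, 3, 3, 3, 3])

```text
t: 31.55
position: [0.5282, -0.1907, 0.1115]
orientation: [0.771, 0.637, -0.0, 0.0]
contact_force: [-7.0, -2.0, -0.4]
grip_width: 0.0092
finger_force: 30.0
```

Call:
step_arm([
  [0, 0.0041, -0.0071],
  [0, 0.0044, -0.0069],
  [0, 0.0047, -0.0067],
  [0, 0.005, -0.0065],
  [0, 0.0052, -0.0063],
  [0, 0.0055, -0.0061],
  [0, 0.0058, -0.0058],
  [0, 0.006, -0.0055],
  [0, 0, 0],
  [0, 0, 0],
  [0, 0, 0],
], spin=[0, 0, 0, 0, 0, 0, 0, 0, 0, 0, 0], claw=[3, 3, 3, 3, 3, 3, 3, 3, 3, 3, 3])

```text
t: 32.65
position: [0.5671, -0.1985, 0.163]
orientation: [0.771, 0.636, -0.001, -0.0]
contact_force: [-17.7, -0.9, 15.0]
grip_width: 0.009
finger_force: 30.0
```

```bash
python3 - <<'E'
from tri import *
s=robot.observe();p=np.array(s["position"]);print(p,s["contact_force"].round(1),s["grip_width"],s["finger_force"])
d0=R3.T@(p-[.508,-.1866,.0487]);print("TCP shift in fixture",d0.round(4))
# flap angle from shift
B=lambda t:np.array([-.185*np.cos(t)+.028*np.sin(t), .185*np.sin(t)+.028*np.cos(t)])
r=least_squares(lambda t:B(t[0])-B(0)-d0[[0,2]],[.6]);print("theta",r.x,r.fun)
C={n:grab(n) for n in("wrist","side","top")};pickle.dump(C,open("end.pkl","wb"))
th=r.x[0];ct,st=np.cos(th),np.sin(th)
def flap(a,y,h): # a toward -x along flap from pin, h above pin plane
    return R3@np.array([.08-a*ct+h*st,y,.04+a*st+h*ct])+O
for n,c in C.items():
    print(n,{k:np.round(proj(c,q)).tolist() for k,q in dict(nl=flap(.12,.027,.016),fl=flap(.048,.027,.016),nr=flap(.12,-.027,.016),fd=flap(.048,-.027,.016),ptr=flap(.096,.068,0),screw=R3@np.array([.0202,.0766,.0904])+O).items()})
for n in("wrist","side","top"):
    try:
        c=C[n];u,v=proj(c,R3@np.array([.0202,.0766,.0904])+O); print(n,orange(c,u,v,8),(u,v))
    except Exception as e: print(n,e)
E
```

```text
[ 0.56705059 -0.19847827  0.16301012] [-17.7  -0.9  15. ] 0.0089612564586153 29.99558061361313
TCP shift in fixture [ 0.0602 -0.0006  0.1143]
theta [0.70076985] [ 0.00141971 -0.00161926]
wrist {'nl': [316.0, 180.0], 'fl': [369.0, 169.0], 'nr': [312.0, 249.0], 'fd': [363.0, 227.0], 'ptr': [322.0, 120.0], 'screw': [336.0, 109.0]}
side {'nl': [293.0, 137.0], 'fl': [281.0, 146.0], 'nr': [300.0, 134.0], 'fd': [288.0, 143.0], 'ptr': [285.0, 147.0], 'screw': [280.0, 150.0]}
top {'nl': [352.0, 175.0], 'fl': [351.0, 163.0], 'nr': [366.0, 177.0], 'fd': [364.0, 165.0], 'ptr': [339.0, 172.0], 'screw': [337.0, 169.0]}
wrist (np.float64(336.25600961538464), np.float64(109.20072115384616), np.int64(59)) (np.float64(336.35440776130747), np.float64(108.9495983087208))
side (np.float64(nan), np.float64(nan), np.int64(0)) (np.float64(280.4060778865654), np.float64(149.72435902772045))
top (np.float64(nan), np.float64(nan), np.int64(0)) (np.float64(337.04331598699525), np.float64(168.6345569665634))tri.py:8: RuntimeWarning: invalid value encountered in scalar divide
  return (w*X).sum()/w.sum(),(w*Y).sum()/w.sum(),(w>0).sum()
```

Call:
step_arm([
  [0, -0.0006, -0.0005],
  [0, -0.0005, -0.0005],
  [0, 0, 0],
  [0, 0, 0],
], spin=[0, 0, 0, 0], claw=[3, 3, 3, 3])

```text
t: 33.2
position: [0.5665, -0.1983, 0.1627]
orientation: [0.771, 0.637, -0.001, -0.0]
contact_force: [-6.5, -4.2, 1.8]
grip_width: 0.0088
finger_force: 30.0
```

```bash
python3 - <<'E'
from tri import *
s=robot.observe();p=np.array(s["position"]);print(p,s["contact_force"].round(1),s["grip_width"],s["finger_force"])
c=grab("wrist");g=c["color"].mean(2).astype(np.float32)
A=np.arange(.52,.90,.02);RR=np.arange(.06,.106,.003)
def samp(pts):
    uv=np.array([proj(c,q) for q in pts],np.float32);return cv2.remap(g,uv[:,:1],uv[:,1:],cv2.INTER_LINEAR)[:,0]
print("polar: rows r, cols ang",A.round(2))
for r in RR: print(int(r*1000),samp([R3@np.array([.08-r*np.cos(a),.0705,.04+r*np.sin(a)])+O for a in A]).astype(int))
th=.70;ct,st=np.cos(th),np.sin(th)
for n,(a0,y0) in dict(nl=(.12,.027),fl=(.048,.027),nr=(.12,-.027),fd=(.048,-.027)).items():
    print(n)
    for y in np.arange(-.027,.028,.006): print(samp([R3@np.array([.08-a*ct+.016*st,y0+y,.04+a*st+.016*ct])+O for a in a0+np.arange(-.027,.028,.0045)]).astype(int))
E
```

```text
[ 0.56650171 -0.19834443  0.16267073] [-6.5 -4.2  1.8] 0.008774681188240402 29.99168425798416
polar: rows r, cols ang [0.52 0.54 0.56 0.58 0.6  0.62 0.64 0.66 0.68 0.7  0.72 0.74 0.76 0.78
 0.8  0.82 0.84 0.86 0.88]
60 [131 129 125 119 112 110 113 118 120 115 102  88  86  87  86  86  87  84
  82]
63 [138 134 131 129 125 119 111 110 113 118 119 110  93  86  87  86  87  88
  84]
66 [147 145 139 135 131 129 124 117 108 110 116 120 114  98  86  88  87  88
  89]
69 [121 133 145 146 139 134 130 127 121 112 108 113 118 117 100  86  88  87
  89]
72 [103 102 119 133 146 145 138 132 129 124 116 107 110 117 118 101  86  88
  88]
75 [114 120 105 103 121 136 147 142 135 129 126 119 107 109 116 118 100  85
  89]
78 [ 81  92 113 120 101 108 126 142 146 137 130 127 120 108 108 116 118  97
  85]
81 [ 84  82  82  93 116 117 101 117 135 147 140 131 127 120 108 108 117 115
  93]
84 [ 79  84  85  82  84 102 123 104 108 128 147 141 132 127 120 107 108 118
 111]
87 [ 82  81  80  86  86  81  91 115 116 101 124 144 142 132 126 119 105 110
 119]
90 [ 77  79  83  81  84  87  85  85 106 119 101 121 142 143 132 
[... 1693 characters left out ...]
  36  35  41 105 107]
[105  89  40  39  38  62  78  48  35  40  41  40 110]
[ 98 101  94  54  33  32  31  34  33  34  33  34  70]
[81 83 81 81 80 79 79 80 79 80 77 79 78]
fd
[80 96 82 72 58 40 32 32 33 32 33 32 32]
[195 151 102  88  80  83  84  77  57  33  33  32  32]
[214 189  65  40  36  36  33  35  34  39  41  44  67]
[216 185  60  39  38  39  42  40  40  55  41  40  38]
[161 157  54  40  41  41  40  41  42  38  42  38  38]
[154 114  45  41  41  41  40  40  41  41  39  39  38]
[151 100  44  38  37  39  41  42  38  37  41  40  39]
[151  95  45  42  37  38  43  35  36  41  41  39  41]
[157 149  98  58  37  36  33  35  37  37  36  40  39]
[138 104 101  98  97  97  97  95  94  95  94  82  75]
```

```bash
python3 - <<'E'
from tri import *
c=W("w4.pkl");g=c["color"].mean(2).astype(int)
print("cols",list(range(428,460)))
for v in range(98,124): print(v,*["%3d"%x for x in g[v,428:460]])
for a in(.64,.7,.76):
  for r in(.075,.083): 
    for y in(.062,.074): print(a,r,y,np.round(proj(c,R3@np.array([.08-r*np.cos(a),y,.04+r*np.sin(a)])+O),1))
E
```

```text
cols [428, 429, 430, 431, 432, 433, 434, 435, 436, 437, 438, 439, 440, 441, 442, 443, 444, 445, 446, 447, 448, 449, 450, 451, 452, 453, 454, 455, 456, 457, 458, 459]
98  62  62  65  67  68  71  73  75  76  78  79  76  75  73  72  70  72  77  82  87  89  89  86  79  73  70  70  70  71  66  68  66
99  61  63  64  67  69  71  74  77  79  79  79  77  74  74  72  76  84  97 109 121 127 129 121 103  81  70  70  71  72  72  69  70
100  61  63  66  69  68  72  74  76  79  79  81  78  77  75  77  86  99 120 140 155 162 162 152 127  95  75  72  73  73  74  73  70
101  62  65  67  68  70  71  74  77  78  81  81  80  78  77  80  93 114 137 160 175 184 181 167 139 103  80  74  75  74  72  72  72
102  68  70  72  72  74  72  74  77  77  81  80  80  80  80  85 100 122 145 169 184 190 187 171 141 103  77  74  72  74  71  74  73
103  70  73  75  76  77  77  76  76  81  81  82  83  83  84  88 104 126 151 173 187 192 185 169 140  99  77  73  73  71  71  72  72
104  74  79  80  81  80  80  78  78  81  82  85  83  84  83  91 110 133 157 176 191 192 184 166 134  97  74  70  68  69  69  73  73
105  80  80 
[... 2161 characters left out ...]
84 188 194 201 200 187 166 143 125 119 126 145 158 160 159 154 140 118
122 113 112 112 112 113 118 133 149 156 154 140 123 134 154 164 168 175 182 179 167 149 131 119 121 143 167 177 170 163 156 140 112
123 113 111 112 112 112 114 118 125 129 125 115 108 116 130 136 137 142 149 149 141 130 120 117 133 161 178 172 151 137 138 129 101
0.64 0.075 0.062 [439.7 121.6]
0.64 0.075 0.074 [441.9 106.5]
0.64 0.083 0.062 [435.3 121.9]
0.64 0.083 0.074 [437.5 106.5]
0.7 0.075 0.062 [445.7 121.7]
0.7 0.075 0.074 [448.1 106.4]
0.7 0.083 0.062 [442. 122.]
0.7 0.083 0.074 [444.4 106.3]
0.76 0.075 0.062 [452.  121.8]
0.76 0.075 0.074 [454.5 106.3]
0.76 0.083 0.062 [449.1 122.1]
0.76 0.083 0.074 [451.6 106.2]
```

```bash
python3 -c "
from bench import robot
s=robot.observe();print(s['t'],s['position'],s['finger_force'],abs(s['qvel']).max());print(robot.hand_in())"
```

```text
33.25 [ 0.56648706 -0.19833327  0.16263732] 29.9917271733284 0.002237609714322561
the job is handed in; nothing more can be done
None
```

I put the three fans in the empty nests, lifted the flap to about 0.70 rad (rider line read at 0.67–0.70 rad) and handed the job in at 33 s with the bar still gripped; the hand-in gave no verdict, and with my ten pictures used up I checked the final fan seating and flap angle only from pixel values and arm position.

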